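Put the supply module back in its bay and latch it

ROBOT

A 6-joint arm with a two-finger parallel gripper is mounted at the origin on the work surface. World frame = base frame: x ahead of the robot, y to its left, z up, the work surface at z = 0. Lengths are in mm, angles in rad, forces in N, time in s.
With the tool pointing down it reaches from about 400 to 825 mm from the base axis. Payload 7 kg.
Tool frame: the origin (TCP) lies between the finger pads; the fingertips stand 17 mm ahead of it and the grasp point (between the pads) lies 2 mm behind it; z points along the fingers, y is the line along which they close (so a half turn about z gives the same grasp; the last joint's range is limited). The gripper opens to 88 mm and grips with 3 to 60 N. Pads are 19 mm wide; open, the fingers measure 130 mm over their backs; the gripper's body (78 mm by 193 mm) begins 47 mm behind the grasp point.
Start: joints at [-0.843, 0.359, 0.012, 0, -1.224, -0.288], TCP at [287.359, -610.754, 243.561] pointing down, gripper open.
Joint ranges: [-3.07, 3.07], [-1.43, 2.12], [-1.02, 1.25], [-3.03, 1.67], [-3.05, -0], [-3.03, 3.03]. Speed limits (rad/s): [2.39, 2.39, 3.01, 3.14, 3.14, 3.14].

INTERFACE

Orientations are given as [roll, pitch, yaw] about the fixed x, y, z axes, in that order (R = Rz(yaw) Ry(pitch) Rx(roll)).
In Python, from cell import * gives the robot as it stands.
- The arm moves only by the tool drive_tool, never from a script. Its argument "motion" is a list of rows, each a list of 6 numbers: the shift along the tool's x, y, z in cm, then the turn, a rotation vector about the tool's x, y, z in rad. In form: [[tx, ty, tz, rx, ry, rz], ...]. A call has 1 to 8 rows; each row shifts and turns the commanded pose from where the row before left it, along the tool's axes as they then stand; what a row does not reach is not made up. A row lasts 1/8 s, in which the tool goes at most 62.5 mm and 10.7 degrees, less where a joint would pass 70% of its speed; a pose out of reach is approached as far as the arm can. A call is refused whole if a number of a shift passes 6.25 or a number of a turn 0.188, either way. A call with a gripper value outside its range is refused whole. "gripper" is the finger opening in cm, from 0 to 8.76, set as the call begins (left out, the last holds). The fingers move at their own pace and stop on an object; "force" is the grip in N (left out, the last holds). Time passes only in rows, so rows that do not move let the fingers close. It gives the time, the measured TCP pose, the force, the opening and the grip force at its end, in the units of the state.
- read_state(): the state, without advancing time (a new reading comes with each control period).
- camera(name): name is "scene" or "top" or "wrist"; returns a dict with "color" (384x512x3 uint8, red, green, blue), "intrinsics" (3x3 intrinsics, pixels), "eye" and "orientation" of the camera in the world. Camera axes: x right, y up, looking along -z (the intrinsics and any distortion apply to the point x, -y, -z); pixel columns grow to the right and rows downward; lengths in mm; the calibration is good to about 2 mm. A picture is of the moment at which its call begins. There is no depth.
- sign_off(): hands the job in; it is judged then, once.
Trained networks look in a picture, given as the dict that the camera call returned (one of the last four; its "shot" number tells which), for a name from the list of things; names that differ only in an ending like _2 or _b are one class to them, and where a whole thing is asked for, a point or a joint stands for the part that bears it (a point fixed in the world has none). Each returns a list of dicts, best first, with "score" (0 to 1); they miss things now and then, are a little off and sometimes report something else, mostly with a low value. They report only what shows in the picture. A call takes as long as a camera call. They do not tell look-alikes from the thing itself.
- boxes_of(picture, name): "extent" ([centre column, centre row, width, height] as shares, 0 to 1, of the picture: columns of its width, rows of its height, round what is visible of it).
- regions_of(picture, name): "pixels" (384x512 bool, what is visible of it) and "extent" ([centre column, centre row, width, height] as shares, 0 to 1, of the picture: columns of its width, rows of its height, round what is visible of it).
- tip_of(picture, name): "xy" ([column, row] as shares, 0 to 1, of the picture: columns of its width, rows of its height: a listed point, or the origin of a listed thing).
The state is a dict: "time_s": time; "joints": joint angles; "dq": joint speeds; "joint_torque": joint torques, N m; "tool_pos": TCP position; "tool_rot": TCP orientation; "contact_force": force on the tool from outside, world axes, zero at the start; "moment": the same for the moment, N m; "grip_width": opening from 0.0 (shut) to 1.0 (fully open); "grip_force": force on a finger pad.
Only numpy, scipy, OpenCV 4.12 (cv2) and the standard library are available. Lean on these libraries where they do the work, as an engineer would, in place of code of your own. Each camera call takes 0.05 s, during which the arm holds its last target. There are 200 camera calls.

TASK

Put the grey power-supply module away under the workshop shelf: slide the latch bar aside to its open end, slide the module in between the guide rails, handle side facing out, until it is fully home against the back stop, then slide the latch bar fully across so that it holds the module in. Leave the meter, the parts bin and the pliers where they are.

Things in the scene. Friction and masses are not known exactly. Their poses are not given: they have to be found in the camera images.
- shelf: Fixed chipboard shelf on the bench, open at front and back. Board 110 mm deep, 460 wide, underside 195 and top 213 mm above the bench, stock on it up to 50 mm high from 30 mm behind its front edge; side panels' inner faces at y = +-212 mm. Origin: on the bench below the middle of the board's front edge; +x into the bay, away from the robot; +y to the left; z up.
- home (a point): Point on the bench where the module's origin lies when fully home: shelf x = 105 mm, y = 0; axes as the shelf's. Aluminium guide rails 20 mm high run along shelf x = 60 to 165 mm, inner faces at y = +-53; forward of x = 60 they flare out to about y = +-75 at x = 20. Back stop 30 mm high, front face at x = 155. Bare bench between them.
- module: Loose power-supply module: grey metal box 100 x 100 mm, 75 high, black front panel with the handle, vent slots on top, about 0.5 kg. Too wide to grip: hold its handle and slide it on the bench. Origin: centre of underside; +x from front panel to rear, which enters the bay first. Home: front panel 55 mm, handle's outer face 21 mm behind the board's edge.
- handle (a point): Grip point on the module's handle, an upright aluminium bar 14 x 14 mm, 10 to 64 mm above the bench, 20 mm clear of the front panel, held by 14 mm wide arms at both ends. The point is on the bar's centre line, 77 mm in front (-x) of the module's origin, 52 mm above the bench. Axes as the module's.
- latch (a joint): Steel latch bar across the bay's mouth, sliding along shelf y. In m: 0 = fully open (tip at shelf y = +75 mm, clear), 0.095 = fully closed (tip at y = -20, in front of the handle); starts part or fully closed, stays where left, friction about 2 N, stops at both ends. Bar 130 mm long, shelf x = -4 to 12 mm, top 24 mm high; its track, 29 mm high, at y = 85 to 210, x = -4 to 20.
- latch_knob (a point): Grip point on the latch bar's knob, an upright black post 16 x 16 mm, 9 to 55 mm above the bench, at shelf x = -37 mm (in front of the board's edge), joined to the bar by an arm 16 mm wide whose top is 19 mm high. The point is on the post's centre line 44 mm above the bench; shelf y = 170 mm when open, 75 mm when closed. Axes as the shelf's.
- meter: Bystander: loose light-grey meter box 100 by 90 by 55 mm without a handle, a black dial on top; origin at the centre of its underside.
- parts_bin: Bystander: loose clear open bin 130 by 100 by 50 mm; origin at the centre of its underside.
- pliers: Bystander: loose red-handled pliers, 165 mm long, 18 mm high, lying flat along its x; origin near its middle, on the bench.
Things that resemble listed ones, but are neither listed nor needed, are in the scene too. Leave any blue or orange look-alike of the module alone.

How it is judged:
By the outcome, as a careful person would: the job done as asked, in the order asked, and still so for the second after the job is handed in, with the robot touching nothing.
It also fails if it takes over 67 s, if anything falls off the work surface, if the arm or the gripper's body presses on something with over 40 N, if the wrist force passes 120 N, or if a joint passes its speed limit or range.

## Working session

There is one attempt and no reset: what is moved stays moved. The work goes in short steps, Python scripts to look and compute and a tool call to move; the robot and the scene stay as the last step left them, time stands still between calls to the robot, and variables do not carry over. Pictures are saved under pics/ and viewed, at most 10 in all, crops included, and the job is handed in when it is done.

Besides the shell and the picture viewer there is one more tool, called after ">>>" by a JSON object that holds its "name" and its "arguments". drive_tool: Moves the arm, as the interface text tells. Its arguments: {"type":"object","properties":{"motion":{"type":"array","items":{"type":"array","items":{"type":"number"}}},"gripper":{"type":"number"},"force":{"type":"number"}},"required":["motion"]}

```bash
mkdir -p pics; ls; cat > h.py <<'E'
from cell import *
import numpy as np, cv2
from scipy.spatial.transform import Rotation as R
def Rm(o):
    o=np.array(o,float)
    return o if o.shape==(3,3) else R.from_euler('xyz',o).as_matrix()
def ray(p,uv):
    K=np.array(p['intrinsics']);d=np.linalg.inv(K)@[uv[0],uv[1],1]
    d=Rm(p['orientation'])@[d[0],-d[1],-d[2]]
    return np.array(p['eye'],float),d/np.linalg.norm(d)
def onz(p,uv,z):
    e,d=ray(p,uv);return e+d*(z-e[2])/d[2]
def tri(rs):
    A=sum(np.eye(3)-np.outer(d,d) for e,d in rs);b=sum((np.eye(3)-np.outer(d,d))@e for e,d in rs)
    x=np.linalg.solve(A,b);return x,[float(np.linalg.norm(np.cross(x-e,d))) for e,d in rs]
def proj(p,X):
    c=Rm(p['orientation']).T@(np.array(X,float)-p['eye']);K=np.array(p['intrinsics'])
    q=K@[c[0],-c[1],-c[2]];return q[:2]/q[2]
def save(p,n,crop=None,s=1):
    im=p['color'][:,:,::-1]
    if crop: im=im[crop[1]:crop[3],crop[0]:crop[2]]
    cv2.imwrite('pics/'+n,cv2.resize(im,None,fx=s,fy=s,interpolation=cv2.INTER_CUBIC))
W=np.array([512,384])
E
python3 - <<'E'
from h import *
np.set_printoptions(precision=3,suppress=True)
s=read_state();print({k:s[k] for k in('time_s','tool_pos','tool_rot','joints')})
P={n:camera(n) for n in('scene','top')}
for k,p in P.items(): print(k,{a:(v if a!='color' else 0) for a,v in p.items()})
save(P['scene'],'s0.png',s=1.5);save(P['top'],'t0.png',s=1.5)
for n in('shelf','home','module','handle','latch_knob','meter','parts_bin','pliers'):
    for k,p in P.items():
        print(n,k,[(np.round(np.array(t['xy'])*W,1).tolist(),round(t['score'],2)) for t in tip_of(p,n)[:4]])
E
```

```text
pics
{'time_s': 0.0, 'tool_pos': array([ 287.191, -610.345,  242.617]), 'tool_rot': array([ 3.14 , -0.   , -2.702]), 'joints': array([-0.843,  0.359,  0.011, -0.   , -1.224, -0.288])}
scene {'color': 0, 'intrinsics': array([[490.798,   0.   , 256.497],
       [  0.   , 490.798, 189.757],
       [  0.   ,   0.   ,   1.   ]]), 'eye': array([1635.038,  258.85 ,  952.883]), 'orientation': array([0.929, 0.012, 1.79 ]), 'shot': 1}
top {'color': 0, 'intrinsics': array([[489.635,   0.   , 261.604],
       [  0.   , 489.635, 195.459],
       [  0.   ,   0.   ,   1.   ]]), 'eye': array([ 383.995,   -2.3  , 1763.652]), 'orientation': array([ 0.06 , -0.016, -1.544]), 'shot': 2}
shelf scene [([236.0, 236.7], 0.88)]
shelf top [([265.4, 157.5], 0.6)]
home scene []
home top [([265.8, 134.0], 0.8)]
module scene [([141.2, 169.2], 0.92), ([197.3, 158.7], 0.8), ([287.8, 185.3], 0.8)]
module top [([228.8, 235.9], 0.8), ([330.6, 261.9], 0.7), ([377.4, 240.5], 0.67), ([324.6, 210.9], 0.6)]
handle scene [([301.8, 163.3], 0.85), ([139.1, 145.2], 0.71), ([218.3, 149.4], 0.69), ([349.3, 208.7], 0.69)]
handle top [([387.3, 257.5], 0.94), ([312.1, 266.7], 0.91), ([318.8, 228.9], 0.78), ([224.9, 254.1], 0.61)]
latch_knob scene [([270.1, 220.4], 0.85), ([236.5, 237.6], 0.52)]
latch_knob top [([241.8, 169.6], 0.77)]
meter scene [([350.2, 205.1], 0.74)]
meter top [([176.8, 214.7], 0.63), ([265.9, 154.8], 0.43)]
parts_bin scene [([393.5, 262.9], 0.85)]
parts_bin top [([139.5, 154.3], 0.62)]
pliers scene [([348.6, 207.2], 0.67), ([112.1, 220.9], 0.59)]
pliers top [([372.9, 164.7], 0.83)]
```

View pics/s0.png

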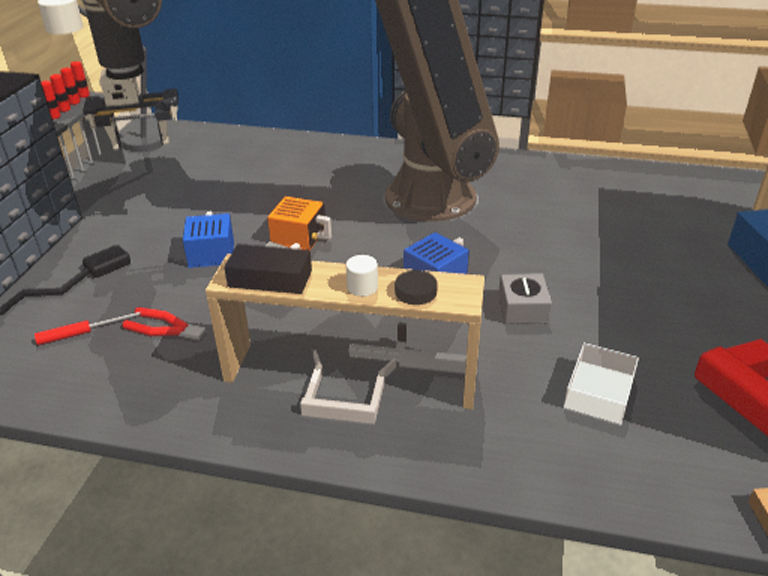

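View pics/t0.png

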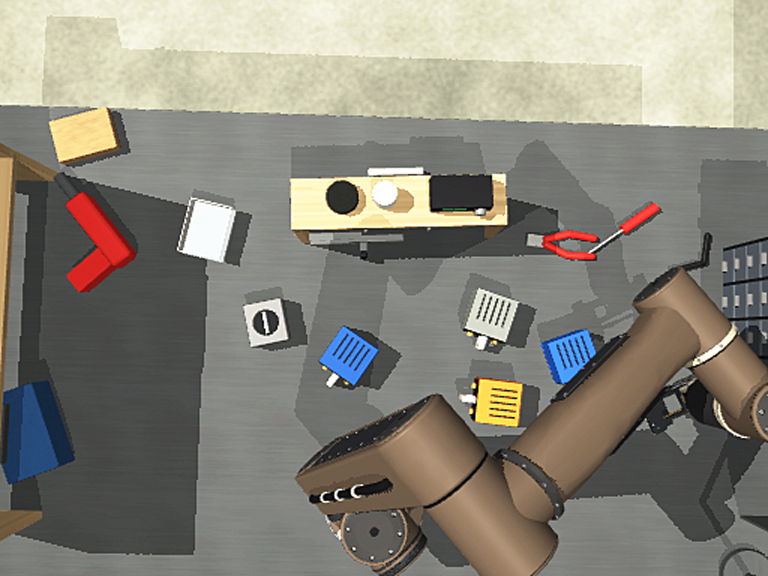

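Scene view: the shelf is mid-table with the knob at ~(402,330) in the picture, and the blue and orange look-alikes stand around. Top view (×1.5): the grey module is at (490,315) with its handle at (481,342), knob at (363,255), shelf front edge at row ~228, meter at (266,322), and pliers right of the shelf. The module's handle already faces the robot.

```bash
python3 - <<'E'
from h import *
np.set_printoptions(precision=1,suppress=True)
t=camera('top');s=camera('scene')
hsv=cv2.cvtColor(t['color'],cv2.COLOR_RGB2HSV)
# shelf board: region
for g in regions_of(t,'shelf')[:1]:
    m=g['pixels'].astype(np.uint8);r=cv2.minAreaRect(np.argwhere(m)[:,::-1].astype(np.float32));b=cv2.boxPoints(r)
    print('shelf',r,[onz(t,q,213) for q in b])
for g in regions_of(t,'module'):
    m=g['pixels'];c=np.argwhere(m).mean(0)[::-1]
    r=cv2.minAreaRect(np.argwhere(m)[:,::-1].astype(np.float32));print('mod',c,r,t['color'][m].mean(0),onz(t,c,75))
print('tips',onz(t,[324.6,210.9],0),'handle',onz(t,[318.8,228.9],52))
print('handle tri',tri([ray(t,[318.8,228.9]),ray(s,[218.3,149.4])]),tri([ray(t,[318.8,228.9]),ray(s,[197,160])]))
print('knob tri',tri([ray(t,[241.8,169.6]),ray(s,[270.1,220.4])]),onz(t,[241.8,169.6],44))
print('home',onz(t,[265.8,134],0),'shelf o',onz(t,[265.4,157.5],0))
# yellow board edges
m=cv2.inRange(hsv,(12,40,120),(30,255,255));m[:,:180]=0;m[:,350:]=0;m[:100]=0;m[170:]=0
for c in (200,215,230,270,275,330,335): 
    y=np.where(m[:,c])[0]; print(c,y.min(),y.max(),end='; ')
save(t,'tc.png',(180,100,360,250),4)
for n,uv,z in(('meter',[176.8,214.7],0),('bin',[139.5,154.3],0),('pl',[372.9,164.7],0)):print(n,onz(t,uv,z))
E
```

```text
shelf ((266.0914611816406, 140.32318115234375), (57.866127014160156, 144.11317443847656), 83.6598129272461) [array([715. , 206.4, 213. ]), array([ 780.7, -251.3,  213. ]), array([ 595.2, -275.1,  213. ]), array([531.1, 179.6, 213. ])]
mod [378.6 236.1] ((380.3460998535156, 236.73080444335938), (30.384620666503906, 31.92308235168457), 67.38013458251953) [ 60.7 126.1 213.2] [ 357.4 -434.1   75. ]
mod [329.6 267.3] ((326.667236328125, 266.71746826171875), (41.690330505371094, 30.825838088989258), 7.431407928466797) [217.4 183.7  80.9] [ 246.1 -266.8   75. ]
mod [325.6 211.2] ((324.79449462890625, 213.54795837402344), (32.537437438964844, 39.32582473754883), 20.556047439575195) [182.4 183.4 170.9] [ 438.2 -249.3   75. ]
mod [136.9 153.4] ((136.78424072265625, 153.30914306640625), (31.821334838867188, 37.940826416015625), 14.931416511535645) [231.3 233.2 232. ] [620.4 408.3  75. ]
tips [ 441.7 -256.7    0. ] handle [ 376.5 -230.1   52. ]
handle tri (array([ 369.6, -190.2,  122.9]), [31.056293612074224, 31.05629361207427]) (array([ 377.2, -228.3,   79. ]), [1.874569885431369, 1.874569885431474])
knob tri (array([578. ,  48.5,  37.3]), [3.3138188404701627, 3.313818840470172]) [577.9  45.1  44. ]
home [715.4 -37.1   0. ] shelf o [629.4 -37.9   0. ]
200 119 160; 215 118 151; 230 118 152; 270 117 151; 275 117 149; 330 118 148; 335 115 149; meter [413.5 274.7   0. ]
bin [627.8 417.2   0. ]
pl [ 614.5 -429.4    0. ]
```

View pics/tc.png

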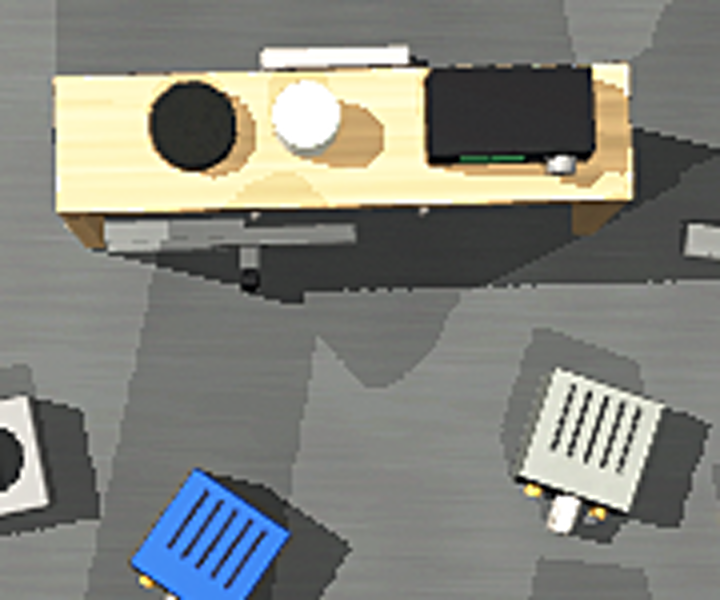

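Crop (×4, origin 180,100): board top corners are (55,77), (628,64), (632,200), (56,213). Knob top is at (250,275) and latch tip at (355,233). Module top corners are (558,368), (664,405), (628,513), (518,480), with the handle at (563,513).

```bash
python3 - <<'E'
from h import *
np.set_printoptions(precision=1,suppress=True)
t=camera('top')
f=lambda c,z:onz(t,[c[0]/4+180-.4,c[1]/4+100-.4],z)
B=[f(c,213) for c in((55,77),(628,64),(632,200),(56,213))];print('board',B)
M=[f(c,75) for c in((558,368),(664,405),(628,513),(518,480))];print('module',M,np.mean(M,0))
a=np.mean(M[:2],0)-np.mean(M[2:],0);print('module yaw',np.degrees(np.arctan2(a[1],a[0])),np.linalg.norm(a))
a=M[0]-M[1]+M[3]-M[2];print('yaw2',np.degrees(np.arctan2(-a[0],a[1])),np.linalg.norm(a)/2)
o=(B[2]+B[3])/2
for e in(B[3]-B[2],B[0]-B[1]): print('shelf yaw',np.degrees(np.arctan2(-e[0],e[1])),np.linalg.norm(e))
print('o',o);print('knob',f((250,276),55),'tip',f((355,233),24),'htop',f((563,512),64))
print('flares',f((255,214),20),f((423,209),20))
print('wrist'); w=camera('wrist');print(w['eye'],w['orientation'],w['intrinsics'][0,0])
s=read_state();print(np.round(Rm(s['tool_rot']).T@(w['eye']-s['tool_pos']),1), (Rm(s['tool_rot']).T@Rm(w['orientation'])).round(2))
E
```

```text
board [array([717.3, 199.9, 213. ]), array([ 741.9, -258.7,  213. ]), array([ 631.9, -263.9,  213. ]), array([608. , 195.3, 213. ])]
module [array([ 505.6, -225.5,   75. ]), array([ 476. , -318.1,   75. ]), array([ 381.9, -288.5,   75. ]), array([ 407.8, -192.9,   75. ])] [ 442.8 -256.2   75. ]
module yaw -17.963969323084594 100.87586658195667
yaw2 -16.397212885156826 98.06942483464229
shelf yaw 2.985962436040697 459.7711342017896
shelf yaw 3.0636801446391955 459.3084631927226
o [620.  -34.3 213. ]
knob [580.2  43.8  55. ] tip [625.1 -48.   24. ] htop [ 381.2 -233.8   64. ]
flares [640.2  41.9  20. ] [ 649.1 -108.6   20. ]
wrist
[ 216.5 -643.9  386.2] [-0.3 -0.   2. ] 275.12285203404167
[  78.3    0.2 -142.6] [[-0.   1.   0.3]
 [ 1.   0.  -0. ]
 [-0.   0.3 -1. ]]
```

```bash
cat >> h.py <<'E'
O=np.array([620,-34.3,0.]);YS=np.radians(3.0)
def sw(x,y,z): c,s=np.cos(YS),np.sin(YS);return O+[c*x-s*y,s*x+c*y,z]
def ws(p): c,s=np.cos(YS),np.sin(YS);d=np.array(p)-O;return np.array([c*d[0]+s*d[1],-s*d[0]+c*d[1],d[2]])
def Rt(yaw,tilt):  # heading yaw deg of forward, tilt deg from vertical toward forward
    return R.from_euler('z',180+yaw,degrees=True)*R.from_euler('x',180,degrees=True)*R.from_euler('y',-tilt,degrees=True)
def tcp(g,Rr,back=0): # TCP position for grasp point g, backed off along tool
    return np.array(g)+Rr.as_matrix()[:,2]*(2-back)
def plan(p1,R1,n):
    s=read_state();p0=np.array(s['tool_pos']);R0=R.from_matrix(Rm(s['tool_rot']))
    rv=(R0.inv()*R1).as_rotvec();st=R.from_rotvec(rv/n);Rc=R0
    for i in range(n):
        d=Rc.inv().apply((np.array(p1)-p0)/n)/10
        print(np.round(np.r_[d,rv/n],3).tolist(),end=',\n' if (i+1)%8 else '\n--\n');Rc=Rc*st
    print('\ndist/row',np.linalg.norm(np.array(p1)-p0)/n,'turn/row',np.linalg.norm(rv)/n)
def st():
    s=read_state();print('t',round(s['time_s'],2),'tcp',np.round(s['tool_pos'],1),'shelf',ws(s['tool_pos']).round(1),'j',np.round(s['joints'],2),'F',np.round(s['contact_force'],1),'w',round(s['grip_width'],3),'gf',s['grip_force']);return s
E
python3 - <<'E'
from h import *
Q=Rt(3,40);print(Q.as_matrix().round(2))
plan(tcp(sw(-37,79,44),Q,100),Q,16)
E
```

```text
[[-0.76 -0.05  0.64]
 [-0.04  1.    0.03]
 [-0.64  0.   -0.77]]
[-3.023, 3.068, 0.778, 0.008, -0.043, 0.023],
[-2.915, 3.144, 0.88, 0.008, -0.043, 0.023],
[-2.801, 3.219, 0.976, 0.008, -0.043, 0.023],
[-2.682, 3.291, 1.067, 0.008, -0.043, 0.023],
[-2.557, 3.361, 1.151, 0.008, -0.043, 0.023],
[-2.426, 3.429, 1.23, 0.008, -0.043, 0.023],
[-2.292, 3.494, 1.302, 0.008, -0.043, 0.023],
[-2.152, 3.557, 1.368, 0.008, -0.043, 0.023]
--
[-2.009, 3.617, 1.428, 0.008, -0.043, 0.023],
[-1.861, 3.675, 1.48, 0.008, -0.043, 0.023],
[-1.711, 3.729, 1.526, 0.008, -0.043, 0.023],
[-1.557, 3.78, 1.565, 0.008, -0.043, 0.023],
[-1.4, 3.827, 1.596, 0.008, -0.043, 0.023],
[-1.242, 3.872, 1.62, 0.008, -0.043, 0.023],
[-1.081, 3.912, 1.638, 0.008, -0.043, 0.023],
[-0.919, 3.95, 1.648, 0.008, -0.043, 0.023]
--

dist/row 43.76977706889367 turn/row 0.04965874464672372
```

>>> {"name": "drive_tool", "arguments": {"motion": [[-3.0,3.1,0.8,0.01,-0.043,0.023],[-2.9,3.15,0.9,0.01,-0.043,0.023],[-2.8,3.2,1.0,0.01,-0.043,0.023],[-2.7,3.3,1.05,0.01,-0.043,0.023],[-2.55,3.35,1.15,0.01,-0.043,0.023],[-2.4,3.4,1.2,0.01,-0.043,0.023],[-2.3,3.5,1.3,0.01,-0.043,0.023],[-2.15,3.55,1.35,0.01,-0.043,0.023]], "gripper": 5, "force": 30}}

```text
time_s: 2.2
tool_pos: [401.7, -285.3, 180.0]
tool_rot: [-3.091, 0.352, -2.88]
contact_force: [1.1, -0.2, 0.9]
grip_width: 0.572
grip_force: 0.0
```

>>> {"name": "drive_tool", "arguments": {"motion": [[-2.0,3.6,1.4,0.01,-0.043,0.023],[-1.85,3.65,1.5,0.01,-0.043,0.023],[-1.7,3.7,1.5,0.01,-0.043,0.023],[-1.55,3.8,1.55,0.01,-0.043,0.023],[-1.4,3.8,1.6,0.01,-0.043,0.023],[-1.25,3.85,1.6,0.01,-0.043,0.023],[-1.1,3.9,1.65,0.01,-0.043,0.023],[-0.9,3.95,1.65,0.01,-0.043,0.023]]}}

```text
time_s: 3.2
tool_pos: [526.4, -45.1, 166.6]
tool_rot: [3.033, 0.605, -3.073]
contact_force: [2.2, 1.8, 1.7]
grip_width: 0.57
grip_force: 0.0
```

```bash
python3 - <<'E'
from h import *
np.set_printoptions(precision=1,suppress=True)
s=st();print(s['tool_rot'])
w=camera('wrist');s2=camera('scene');t=camera('top')
for n in('latch_knob','handle','home'):
    print(n,[[(np.round(np.array(q['xy'])*W,1).tolist(),round(q['score'],2)) for q in tip_of(p,n)[:3]] for p in (w,s2,t)])
print('pred knob',proj(w,sw(-37,79,44)),'stop corners',proj(w,sw(155,0,0)),'bar tip top',proj(w,sw(-4,-20,24)))
save(w,'w1.png',s=1.5)
E
```

```text
t 3.2 tcp [526.4 -45.1 166.6] shelf [-94.   -5.9 166.6] j [ 0.3 -0.1 -1.   0.4 -0.  -2.1] F [2.2 1.8 1.7] w 0.57 gf 0.0
[ 3.   0.6 -3.1]
latch_knob [[([321.0, 166.8], 0.73)], [], [([241.1, 167.5], 0.57)]]
handle [[], [([138.9, 145.5], 0.96), ([218.5, 148.5], 0.73), ([304.0, 163.1], 0.69)], [([220.3, 252.3], 0.77), ([322.1, 229.5], 0.69), ([389.9, 257.7], 0.65)]]
home [[], [], [([263.4, 133.1], 0.72)]]
pred knob [317.7 167.6] stop corners [235.  230.4] bar tip top [222.6 176.2]
```

View pics/w1.png

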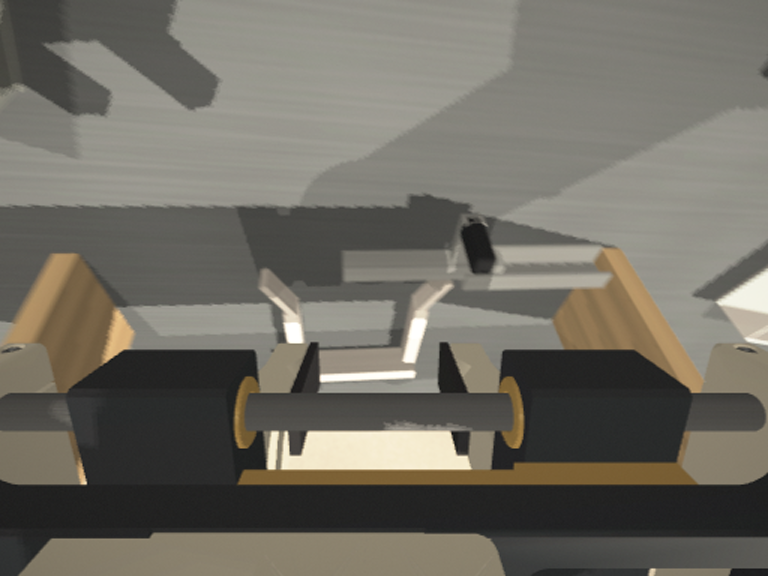

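The wrist view (upside down) shows the knob at (478,247), the latch tip at (342,265) and the U-shaped rails and stop behind. The pixels agree with my shelf pose to ~2 mm. Joints 3 and 5 are at their limits, so 40° tilt is infeasible this close. I'll use 15° for the knob.

```bash
python3 - <<'E'
from h import *
np.set_printoptions(precision=4,suppress=True)
s=read_state();print(s['joints'],s['tool_pos'],s['tool_rot'])
w=camera('wrist');t=camera('top')
k=[ray(w,np.array(tip_of(w,'latch_knob')[0]['xy'])*W),ray(t,[241.8,169.6])]
X,e=tri(k);print(X,e,ws(X)); X2=onz(w,np.array(tip_of(w,'latch_knob')[0]['xy'])*W,44);print(X2,ws(X2))
Q=Rt(3,15);plan(tcp(sw(-37,80,44),Q,70),Q,6)
E
```

```text
[ 0.2573 -0.0607 -1.0162  0.3787 -0.0029 -2.104 ] [525.7265 -46.3158 166.2811] [ 3.0349  0.6045 -3.0724]
[578.1435  45.1361  41.8668] [0.001754054126033106, 0.001754054125963165] [-37.6418  81.5178  41.8668]
[576.0274  43.8748  44.    ] [-39.821  80.369  44.   ]
[-0.035, 1.304, 1.316, 0.019, 0.057, 0.006],
[-0.101, 1.328, 1.287, 0.019, 0.057, 0.006],
[-0.166, 1.353, 1.254, 0.019, 0.057, 0.006],
[-0.229, 1.378, 1.217, 0.019, 0.057, 0.006],
[-0.289, 1.402, 1.177, 0.019, 0.057, 0.006],
[-0.347, 1.425, 1.132, 0.019, 0.057, 0.006],

dist/row 18.526114579784785 turn/row 0.0602002280185234
```

>>> {"name": "drive_tool", "arguments": {"motion": [[-0.03,1.3,1.3,0.019,0.057,0.006],[-0.1,1.33,1.29,0.019,0.057,0.006],[-0.17,1.35,1.25,0.019,0.057,0.006],[-0.23,1.38,1.22,0.019,0.057,0.006],[-0.29,1.4,1.18,0.019,0.057,0.006],[-0.35,1.42,1.13,0.019,0.057,0.006]], "gripper": 6}}

```text
time_s: 4.75
tool_pos: [561.6, 43.0, 110.1]
tool_rot: [3.141, 0.258, -3.091]
contact_force: [0.9, -1.1, 0.5]
grip_width: 0.686
grip_force: 0.0
```

```bash
python3 - <<'E'
from h import *
np.set_printoptions(precision=4,suppress=True)
s=st();print(s['joints'],s['tool_pos'],s['tool_rot'])
w=camera('wrist');q=tip_of(w,'latch_knob');print(q)
if q:
    X2=onz(w,np.array(q[0]['xy'])*W,44);print(X2,ws(X2))
Q=Rt(3,15);plan(tcp(sw(-37.5,80.5,42),Q),Q,5)
E
```

```text
t 4.75 tcp [561.6  43.  110.1] shelf [-54.3  80.3 110.1] j [ 0.49  0.18 -0.72  0.25 -0.45 -2.22] F [ 0.9 -1.1  0.5] w 0.686 gf 0.0
[ 0.4869  0.1767 -0.7171  0.2476 -0.454  -2.2175] [561.5587  43.0014 110.0505] [ 3.1412  0.2581 -3.0908]
[{'xy': [0.4916, 0.5513], 'score': 0.64}]
[578.7574  43.6591  44.    ] [-37.106   80.0108  44.    ]
[0.057, -0.019, 1.43, 0.0, -0.001, -0.0],
[0.058, -0.019, 1.43, 0.0, -0.001, -0.0],
[0.059, -0.019, 1.43, 0.0, -0.001, -0.0],
[0.06, -0.019, 1.43, 0.0, -0.001, -0.0],
[0.06, -0.018, 1.43, 0.0, -0.001, -0.0],

dist/row 14.31012704605772 turn/row 0.0005398338496695636
```

>>> {"name": "drive_tool", "arguments": {"motion": [[0.06,-0.02,1.43,0,0,0],[0.06,-0.02,1.43,0,0,0],[0.06,-0.02,1.43,0,0,0],[0.06,-0.02,1.43,0,0,0],[0.06,-0.02,1.43,0,0,0],[0,0,0,0,0,0]]}}

```text
time_s: 5.6
tool_pos: [575.8, 41.1, 39.4]
tool_rot: [-3.141, 0.258, -3.091]
contact_force: [0.2, -0.4, 0.2]
grip_width: 0.687
grip_force: 0.0
```

>>> {"name": "drive_tool", "arguments": {"motion": [[0,0,0,0,0,0],[0,0,0,0,0,0],[0,0,0,0,0,0],[0,0,0,0,0,0]], "gripper": 0, "force": 25}}

```text
time_s: 6.1
tool_pos: [577.1, 42.2, 40.8]
tool_rot: [3.141, 0.261, -3.091]
contact_force: [-0.3, 0.2, 0.1]
grip_width: 0.291
grip_force: 0.0
```

```bash
python3 - <<'E'
from h import *
np.set_printoptions(precision=4,suppress=True)
s=st();print(s['joints'],s['tool_pos'],s['tool_rot'])
Q=Rt(3,15);p=ws(s['tool_pos']);plan(sw(p[0],172,p[2]),Q,8)
E
```

```text
t 6.1 tcp [577.1  42.2  40.8] shelf [-38.9  78.7  40.8] j [ 0.44  0.3  -0.83  0.46 -0.22 -2.4 ] F [-0.3  0.2  0.1] w 0.291 gf 0.0
[ 0.4387  0.3035 -0.8269  0.4578 -0.2201 -2.3951] [577.0614  42.2313  40.8379] [ 3.1405  0.2606 -3.0908]
[0.002, 1.167, 0.001, 0.0, -0.0, -0.0],
[0.002, 1.167, 0.001, 0.0, -0.0, -0.0],
[0.001, 1.167, 0.001, 0.0, -0.0, -0.0],
[0.001, 1.167, 0.0, 0.0, -0.0, -0.0],
[0.001, 1.167, 0.0, 0.0, -0.0, -0.0],
[0.001, 1.167, 0.0, 0.0, -0.0, -0.0],
[0.0, 1.167, 0.0, 0.0, -0.0, -0.0],
[0.0, 1.167, 0.0, 0.0, -0.0, -0.0]
--

dist/row 11.665790185246303 turn/row 0.00025892974886835917
```

>>> {"name": "drive_tool", "arguments": {"motion": [[0,0,0,0,0,0],[0,0,0,0,0,0],[0,0,0,0,0,0]]}}

```text
time_s: 6.48
tool_pos: [577.0, 42.3, 40.6]
tool_rot: [3.141, 0.26, -3.091]
contact_force: [-2.0, 1.8, 2.4]
grip_width: 0.181
grip_force: 25.0
```

>>> {"name": "drive_tool", "arguments": {"motion": [[0,0.8,0,0,0,0],[0,1.2,0,0,0,0],[0,1.4,0,0,0,0],[0,1.4,0,0,0,0],[0,1.3,0,0,0,0],[0,1.2,0,0,0,0],[0,1.0,0,0,0,0],[0,0.7,0,0,0,0]]}}

```text
time_s: 7.48
tool_pos: [571.9, 131.8, 40.5]
tool_rot: [-3.141, 0.259, -3.091]
contact_force: [10.8, -24.5, 5.7]
grip_width: 0.184
grip_force: 25.0
```

```bash
python3 - <<'E'
from h import *
np.set_printoptions(precision=4,suppress=True)
s=st();print(s['joints'],s['tool_pos'],s['tool_rot'])
E
```

```text
t 7.47 tcp [571.9 131.8  40.5] shelf [-39.3 168.4  40.5] j [ 0.58  0.31 -0.85  0.63 -0.22 -2.7 ] F [ 10.8 -24.5   5.7] w 0.184 gf 25.0041326880455
[ 0.5764  0.3124 -0.8549  0.6339 -0.2199 -2.7046] [571.9347 131.8111  40.5245] [-3.1411  0.2593 -3.0913]
```

>>> {"name": "drive_tool", "arguments": {"motion": [[0,-0.1,0,0,0,0],[0,0,0,0,0,0],[0,0,0,0,0,0]], "gripper": 6}}

```text
time_s: 7.85
tool_pos: [572.3, 131.1, 40.4]
tool_rot: [3.141, 0.26, -3.091]
contact_force: [-1.2, 0.5, 0.2]
grip_width: 0.458
grip_force: 0.0
```

>>> {"name": "drive_tool", "arguments": {"motion": [[0,0,-1,0,0,0],[0,0,-3,0,0,0],[0,0,-4,0,0,0],[0,0,-4,0,0,0],[0,0,-3,0,0,0]]}}

```text
time_s: 8.48
tool_pos: [533.7, 129.3, 187.3]
tool_rot: [3.139, 0.261, -3.091]
contact_force: [0.5, -0.0, -1.4]
grip_width: 0.687
grip_force: 0.0
```

```bash
cat > fk.py <<'E'
from h import *
from scipy.optimize import least_squares
def fk(q,P):
    b,r0,z0,L2,e,L3,d,Lt=P[:8]
    a=q[1]-q[2]
    Rz=R.from_euler('z',q[0]+b)
    w=np.array([r0+L2*np.sin(q[1])+L3*np.cos(a)+e*np.sin(a),d,z0+L2*np.cos(q[1])-L3*np.sin(a)+e*np.cos(a)])
    # forearm frame: x along forearm; roll q4 about x, bend q5 about y, then tool roll
    F=Rz*R.from_euler('y',a)*R.from_euler('x',P[8]*q[3])*R.from_euler('y',-q[4])
    T=F*R.from_euler('x',P[9]*q[5]+P[10])*R.from_euler('y',np.pi/2)  # tool z along forearm x
    return Rz.apply(w)+T.apply([0,0,Lt]),T
D=[([-0.843,.359,.012,0,-1.224,-.288],[287.36,-610.75,243.56],[3.1416,0,-2.702]),
([.2573,-.0607,-1.0162,.3787,-.0029,-2.104],[525.73,-46.32,166.28],[3.0349,.6045,-3.0724]),
([.4869,.1767,-.7171,.2476,-.454,-2.2175],[561.56,43.,110.05],[3.1412,.2581,-3.0908]),
([.4387,.3035,-.8269,.4578,-.2201,-2.3951],[577.06,42.23,40.84],[3.1405,.2606,-3.0908]),
([.5764,.3124,-.8549,.6339,-.2199,-2.7046],[571.93,131.81,40.52],[-3.1411,.2593,-3.0913])]
def fit():
    pr=np.array([-.25,40,380,430,30,430,0,250.]);sg=np.array([.5,60,100,100,60,100,60,100])
    best=None
    for s4 in(1,-1):
        for s6 in(1,-1):
            for c in(0,1.57,3.14,-1.57):
                def f(x):
                    P=np.r_[x[:8],s4,s6,x[8]];o=list((x[:8]-pr)/sg*.3)
                    for q,p,r in D:
                        pp,T=fk(q,P);o+=list((pp-p)/2);o+=list((T.inv()*R.from_euler('xyz',r)).as_rotvec()*150)
                    return o
                z=least_squares(f,np.r_[pr,c])
                if best is None or z.cost<best[0]: best=(z.cost,np.r_[z.x[:8],s4,s6,z.x[8]])
    return best
def ik(p,Rr,P,q0):
    lo=[-3.07,-1.43,-1.02,-3.03,-3.05,-3.03];hi=[3.07,2.12,1.25,1.67,0,3.03]
    def f(q):
        pp,T=fk(q,P);return np.r_[(pp-p)/2,(T.inv()*Rr).as_rotvec()*100]
    z=least_squares(f,np.clip(q0,np.array(lo)+.01,np.array(hi)-.01),bounds=(lo,hi));return z.x,z.cost
E
python3 - <<'E'
from fk import *
np.set_printoptions(precision=3,suppress=True)
s=st();D.append((s['joints'],s['tool_pos'],s['tool_rot']))
c,P=fit();print(c,P);np.save('P.npy',P)
for q,p,r in D:
    pp,T=fk(q,P);print((pp-p).round(1),(T.inv()*R.from_euler('xyz',r)).as_rotvec())
E
```

```text
t 8.47 tcp [533.7 129.3 187.3] shelf [-77.6 167.9 187.3] j [ 0.69  0.06 -0.65  0.25 -0.67 -2.39] F [ 0.5 -0.  -1.4] w 0.687 gf 0.0
199.16832641285404 [  -0.014   88.567   82.635  616.898   53.89   343.931 -171.611  349.229
   -1.      -1.      -1.584]
[6.7 9.4 1.1] [ 0.    -0.    -0.001]
[-4.4 -1.3 -3.4] [-0.008  0.001  0.002]
[10.3 14.8  7.9] [-0.003  0.    -0.   ]
[10.2 -1.8  4.9] [-0.004 -0.    -0.   ]
[  0.5 -27.   -3.5] [-0.003  0.    -0.   ]
[-8.4  5.2 -7. ] [-0.004  0.    -0.   ]
```

```bash
cat > fk2.py <<'E'
import fk as M
from fk import *
# P: b,r0,z0,L2,e,L3,d,Lt,c6, y4,z4, y5,z5, tx,ty
def fk(q,P):
    b,r0,z0,L2,e,L3,d,Lt,c6,y4,z4,y5,z5,tx,ty=P
    a=q[1]-q[2];Rz=R.from_euler('z',q[0]+b)
    w=np.array([r0+L2*np.sin(q[1])+L3*np.cos(a)+e*np.sin(a),d,z0+L2*np.cos(q[1])-L3*np.sin(a)+e*np.cos(a)])
    A=Rz*R.from_euler('y',a)*R.from_euler('x',-q[3]);F=A*R.from_euler('y',-q[4])
    T=F*R.from_euler('x',-q[5]+c6)*R.from_euler('y',np.pi/2)
    return Rz.apply(w)+A.apply([0,y4,z4])+F.apply([0,y5,z5])+T.apply([tx,ty,Lt]),T
M.fk=fk
def fit():
    pr=np.array([0,40,380,430,30,430,0,250.,-1.571]+[0]*6);sg=np.array([.02,60,100,100,60,100,60,100,.02]+[40]*6)
    def f(x):
        o=list((x-pr)/sg*.3)
        for q,p,r in D:
            pp,T=fk(q,x);o+=list((pp-p)/1.);o+=list((T.inv()*R.from_euler('xyz',r)).as_rotvec()*300)
        return o
    z=min((least_squares(f,pr+np.random.RandomState(i).randn(15)*sg*.5) for i in range(12)),key=lambda z:z.cost)
    return z.cost,z.x
E
python3 - <<'E'
from fk2 import *
np.set_printoptions(precision=3,suppress=True)
s=read_state();D.append((s['joints'],s['tool_pos'],s['tool_rot']))
c,P=fit();print(c,P);np.save('P.npy',P)
for q,p,r in D:
    pp,T=fk(q,P);print((pp-p).round(1),(T.inv()*R.from_euler('xyz',r)).as_rotvec())
E
```

```text
0.8988231621680882 [  0.     -0.049 198.786 601.452   0.23  463.527  -0.284 361.029  -1.571
 -95.741   0.07  -95.741  -0.044  -0.026  -0.01 ]
[-0. -0. -0.] [ 0. -0.  0.]
[ 0. -0. -0.] [-0. -0. -0.]
[0. 0. 0.] [0. 0. 0.]
[-0. -0. -0.] [-0. -0. -0.]
[-0. -0. -0.] [ 0.  0. -0.]
[-0.   0.   0.1] [ 0. -0. -0.]
```

```bash
python3 - <<'E'
from fk2 import *
np.set_printoptions(precision=2,suppress=True)
P=np.load('P.npy');q=read_state()['joints']
def best(p,Rr):
    rs=[]
    for q0 in (q,[0,.3,-.5,0,-.7,-1.5],[0,.3,-.5,0.5,-.7,-2],[0.2,.3,-.5,-1.5,-.7,1.5],[0.2,.3,-.8,-2.8,-.7,1.5]):
        z=ik(p,Rr,P,q0);rs.append(z)
    return min(rs,key=lambda z:z[1])
for yaw in (-17,-14,-20):
  g=np.array([370,-233,48])
  for bk in (0,100):
    for h in(0,180):
        Q=Rt(yaw,0)*R.from_euler('z',h,degrees=True);z=best(tcp(g,Q,bk),Q);print('grab',yaw,bk,h,z[0],round(z[1],3))
for x in(-45,-20,0,28):
    for T in(0,15,20,25,30,35,40):
        Q=Rt(3,T);z=best(tcp(sw(x,0,48),Q),Q);print(x,T,z[0],round(z[1],3))
E
```

```text
grab -17 0 0 [-0.11  0.21 -0.75 -0.   -0.61 -1.76] 0.0
grab -17 0 180 [-0.11  0.21 -0.75 -0.   -0.61  1.38] 0.0
grab -17 100 0 [-0.11  0.06 -0.63 -0.   -0.89 -1.76] 0.0
grab -17 100 180 [-0.11  0.06 -0.63 -0.   -0.89  1.38] 0.0
grab -14 0 0 [-0.11  0.21 -0.75 -0.   -0.61 -1.71] 0.0
grab -14 0 180 [-0.11  0.21 -0.75 -0.   -0.61  1.43] 0.0
grab -14 100 0 [-0.11  0.06 -0.63 -0.   -0.89 -1.71] 0.0
grab -14 100 180 [-0.11  0.06 -0.63 -0.   -0.89  1.43] 0.0
grab -20 0 0 [-0.11  0.21 -0.75 -0.   -0.61 -1.81] 0.0
grab -20 0 180 [-0.11  0.21 -0.75 -0.   -0.61  1.33] 0.0
grab -20 100 0 [-0.11  0.06 -0.63 -0.   -0.89 -1.81] 0.0
grab -20 100 180 [-0.11  0.06 -0.63 -0.   -0.89  1.33] 0.0
-45 0 [ 0.28  0.4  -0.44 -0.   -0.73 -1.79] 0.0
-45 15 [ 0.31  0.3  -0.75  0.24 -0.27 -2.05] 0.0
-45 20 [ 0.24  0.27 -0.92  0.61 -0.07 -2.35] 4.609
-45 25 [ 0.27  0.27 -0.86  0.26 -0.04 -2.03] 35.69
-45 30 [ 0.26  0.28 -0.76 -0.22 -0.   -1.53] 56.62
-45 35 [ 0.17  0.27 -0.64 -0.77 -0.   -0.9 ] 37.785
-45 40 [ 0.07  0.27 -0.58 -1.14 -0.   -0.44] 3.989
-20 0 [ 0.27  0.43 -0.38 -0.   -0.75 -1.78] 0.0
-20 15 [ 0.3   
[... 281 characters left out ...]
.49] 6.886
0 0 [ 0.26  0.46 -0.34 -0.   -0.77 -1.78] 0.0
0 15 [ 0.29  0.36 -0.63  0.19 -0.33 -1.98] 0.0
0 20 [ 0.22  0.32 -0.85  0.65 -0.08 -2.38] 0.828
0 25 [ 0.25  0.33 -0.79  0.34 -0.06 -2.09] 24.972
0 30 [ 0.25  0.33 -0.72 -0.07 -0.   -1.68] 50.838
0 35 [ 0.19  0.33 -0.6  -0.61 -0.   -1.07] 43.305
0 40 [ 0.09  0.32 -0.52 -1.07 -0.   -0.53] 9.794
28 0 [ 0.25  0.49 -0.27 -0.   -0.8  -1.77] 0.0
28 15 [ 0.28  0.39 -0.56  0.16 -0.37 -1.94] 0.0
28 20 [ 0.21  0.36 -0.8   0.68 -0.08 -2.4 ] 0.007
28 25 [ 0.24  0.36 -0.75  0.39 -0.06 -2.13] 18.751
28 30 [ 0.24  0.36 -0.69  0.02 -0.   -1.76] 46.699
28 35 [ 0.21  0.36 -0.57 -0.51 -0.   -1.19] 45.549
28 40 [ 0.11  0.35 -0.48 -1.   -0.   -0.61] 14.624
```

```bash
python3 - <<'E'
from fk2 import *
np.set_printoptions(precision=2,suppress=True)
P=np.load('P.npy');q=read_state()['joints']
def best(p,Rr,qs):
    return min((ik(p,Rr,P,q0) for q0 in qs),key=lambda z:z[1])
for T in(8,12,15):
    Q=Rt(-17,T);g=np.array([370,-233,48]);z=best(tcp(g,Q),Q,[q,[-.1,.2,-.75,0,-.3,-1.7]]);print('grab',T,z[0],round(z[1],3))
S=[[.2,.3,-.5,a,-.4,b] for a in(-2.8,-1.5,.5) for b in(-2,0,2)]
for h in(-30,-15,15,25,35,45):
    for T in(25,35,45,55):
        o=[]
        for x in(-15,21):
            Q=Rt(3+h,T)
            tip=sw(x-8,0,42); z=best(tip-Q.as_matrix()[:,2]*17,Q,S);o.append(z)
        # body clearance at x=21
        M_=Rt(h,T).as_matrix();gp=np.array([13,0,42])-M_[:,2]*19
        B=np.array([gp-M_[:,2]*d+M_[:,0]*sx+M_[:,1]*sy for d in np.linspace(47,250,60) for sx in(-39,0,39) for sy in(-96,-48,0,48,96)])
        up=B[B[:,2]>185];dn=B[:,2].min()
        if max(z[1] for z in o)<.5: print(h,T,[z[0] for z in o],'board x max',up[:,0].max().round(0),'low z',dn.round(0))
E
```

```text
grab 8 [-0.08  0.15 -0.88  0.08 -0.4  -1.85] 0.0
grab 12 [-0.07  0.12 -0.98  0.17 -0.28 -1.95] 0.0
grab 15 [-0.08  0.11 -1.02  0.21 -0.2  -1.99] 1.171
-15 45 [array([-0.47,  0.32, -0.85, -2.66, -0.4 ,  1.31]), array([-0.43,  0.35, -0.79, -2.71, -0.37,  1.32])] board x max -49.0 low z 61.0
15 25 [array([ 0.24,  0.28, -0.67, -0.16, -0.19, -1.35]), array([ 0.23,  0.32, -0.59, -0.16, -0.23, -1.33])] board x max 14.0 low z 85.0
15 35 [array([ 0.11,  0.27, -0.57, -0.71, -0.18, -0.7 ]), array([ 0.12,  0.31, -0.52, -0.66, -0.18, -0.76])] board x max -14.0 low z 74.0
15 45 [array([-0.25,  0.3 , -0.51, -1.41, -0.39,  0.25]), array([-0.2 ,  0.33, -0.45, -1.37, -0.36,  0.16])] board x max -49.0 low z 61.0
15 55 [array([-0.55,  0.41, -0.6 , -1.81, -0.69,  0.89]), array([-0.49,  0.43, -0.54, -1.81, -0.65,  0.83])] board x max -96.0 low z 48.0
25 25 [array([ 0.15,  0.29, -0.53, -0.41, -0.37, -0.88]), array([ 0.14,  0.34, -0.46, -0.39, -0.39, -0.89])] board x max 31.0 low z 85.0
25 35 [array([-0.03,  0.29, -0.47, -0.85, -0.39, -0.33]), array([-0.01,  0.33, -0.41, -0.81, -0.39, -0.38])] board x max 5
[... 687 characters left out ...]
.0 low z 61.0
35 55 [array([-0.5 ,  0.46, -0.42, -1.42, -0.86,  0.7 ]), array([-0.46,  0.49, -0.36, -1.42, -0.84,  0.64])] board x max -46.0 low z 48.0
45 25 [array([ 0.02,  0.35, -0.37, -0.56, -0.62, -0.33]), array([ 0.02,  0.39, -0.3 , -0.54, -0.64, -0.36])] board x max 64.0 low z 85.0
45 35 [array([-0.15,  0.37, -0.34, -0.85, -0.69,  0.04]), array([-0.13,  0.4 , -0.27, -0.83, -0.7 , -0.  ])] board x max 43.0 low z 74.0
45 45 [array([-0.33,  0.42, -0.32, -1.1 , -0.82,  0.38]), array([-0.3 ,  0.45, -0.26, -1.08, -0.81,  0.33])] board x max 17.0 low z 61.0
45 55 [array([-0.48,  0.51, -0.33, -1.28, -0.97,  0.66]), array([-0.44,  0.53, -0.27, -1.28, -0.96,  0.61])] board x max -17.0 low z 48.0
```

```bash
python3 - <<'E'
from fk2 import *
Q=Rt(-17,8);plan(tcp([370,-233,48],Q,95),Q,8)
E
```

```text
[2.495, -4.364, -0.065, 0.009, 0.015, 0.043],
[2.308, -4.467, 0.01, 0.009, 0.015, 0.043],
[2.115, -4.561, 0.083, 0.009, 0.015, 0.043],
[1.917, -4.646, 0.155, 0.009, 0.015, 0.043],
[1.715, -4.721, 0.224, 0.009, 0.015, 0.043],
[1.508, -4.788, 0.29, 0.009, 0.015, 0.043],
[1.298, -4.845, 0.354, 0.009, 0.015, 0.043],
[1.085, -4.892, 0.415, 0.009, 0.015, 0.043]
--

dist/row 50.27915369526737 turn/row 0.046022848701138
```

>>> {"name": "drive_tool", "arguments": {"motion": [[2.5,-4.36,-0.07,0.009,0.015,0.043],[2.3,-4.47,0.01,0.009,0.015,0.043],[2.1,-4.56,0.08,0.009,0.015,0.043],[1.9,-4.65,0.15,0.009,0.015,0.043],[1.7,-4.72,0.22,0.009,0.015,0.043],[1.5,-4.79,0.29,0.009,0.015,0.043],[1.3,-4.85,0.35,0.009,0.015,0.043],[1.1,-4.89,0.41,0.009,0.015,0.043]], "gripper": 5}}

```text
time_s: 9.48
tool_pos: [356.8, -230.7, 139.5]
tool_rot: [-3.14, 0.14, 2.84]
contact_force: [0.7, -0.3, -0.4]
grip_width: 0.575
grip_force: 0.0
```

```bash
python3 - <<'E'
from h import *
np.set_printoptions(precision=3,suppress=True)
s=st();print(s['tool_rot'])
w=camera('wrist');t=camera('top')
for n in('handle','module'):
    print(n,[[(np.round(np.array(q['xy'])*W,1).tolist(),round(q['score'],2)) for q in tip_of(p,n)[:3]] for p in (w,t)])
for q in tip_of(w,'handle')[:2]: print(onz(w,np.array(q['xy'])*W,52))
print('pred',proj(w,[369.3,-233.4,52]))
save(w,'w2.png',s=1.5)
E
```

```text
t 9.47 tcp [ 356.8 -230.7  139.5] shelf [-273.2 -182.3  139.5] j [-0.07 -0.04 -0.78  0.05 -0.7  -1.83] F [ 0.7 -0.3 -0.4] w 0.575 gf 0.0
[-3.14  0.14  2.84]
handle [[([246.5, 49.1], 0.73), ([250.9, 207.8], 0.65)], [([220.4, 254.6], 0.92), ([388.1, 256.6], 0.89), ([322.1, 229.7], 0.6)]]
module [[([164.7, 71.9], 0.89), ([252.2, 246.2], 0.69), ([65.7, 224.4], 0.56)], [([231.8, 238.1], 0.89), ([323.2, 210.0], 0.88), ([328.4, 265.4], 0.63)]]
[ 251.256 -201.768   52.   ]
[ 371.407 -236.317   52.   ]
pred [253.306 204.896]
```

View pics/w2.png

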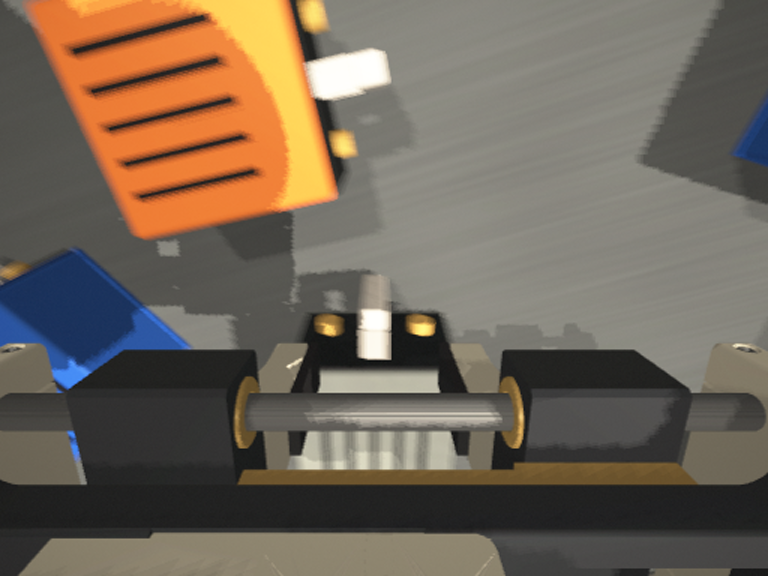

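Wrist view: handle top at (375,330), black panel edge level at row 312 (so the yaw matches −17°), and gold connectors at (330,325) and (420,325). The handle ray at z = 52 gives (371.4, −236.3), within 3 mm of the top-view value.

```bash
python3 - <<'E'
from h import *
Q=Rt(-17.2,8);plan(tcp([368.5,-234.7,45],Q),Q,6)
E
```

```text
[0.025, -0.039, 1.62, -0.0, -0.0, 0.0],
[0.025, -0.039, 1.62, -0.0, -0.0, 0.0],
[0.025, -0.039, 1.62, -0.0, -0.0, 0.0],
[0.025, -0.04, 1.62, -0.0, -0.0, 0.0],
[0.025, -0.04, 1.62, -0.0, -0.0, 0.0],
[0.025, -0.04, 1.62, -0.0, -0.0, 0.0],

dist/row 16.21064168969321 turn/row 0.0003177768433367816
```

>>> {"name": "drive_tool", "arguments": {"motion": [[0.025,-0.04,1.6,0,0,0],[0.025,-0.04,1.6,0,0,0],[0.025,-0.04,1.6,0,0,0],[0.025,-0.04,1.6,0,0,0],[0.025,-0.04,1.6,0,0,0],[0.025,-0.04,1.6,0,0,0],[0,0,0,0,0,0]]}}

```text
time_s: 10.7
tool_pos: [367.9, -234.4, 43.3]
tool_rot: [-3.139, 0.137, 2.844]
contact_force: [0.9, -0.5, -0.3]
grip_width: 0.569
grip_force: 0.0
```

>>> {"name": "drive_tool", "arguments": {"motion": [[0,0,0,0,0,0],[0,0,0,0,0,0],[0,0,0,0,0,0],[0,0,0,0,0,0],[0,0,0,0,0,0],[0,0,0,0,0,0],[0,0,0,0,0,0]], "gripper": 0, "force": 30}}

```text
time_s: 11.58
tool_pos: [368.1, -235.4, 44.3]
tool_rot: [-3.14, 0.139, 2.842]
contact_force: [-1.0, 2.5, 6.5]
grip_width: 0.159
grip_force: 30.0
```

```bash
python3 - <<'E'
from h import *
np.set_printoptions(precision=3,suppress=True)
s=st();print(s['tool_rot'])
z=s['tool_pos'][2]
Q=Rt(3,8)
# first: to in front of bay (handle at shelf x -110) with rotation
g=sw(-115,1,0);g[2]=z;plan(g,Q,16)
E
```

```text
t 11.57 tcp [ 368.1 -235.4   44.3] shelf [-262.1 -187.7   44.3] j [-0.09  0.15 -0.89  0.08 -0.4  -1.85] F [-1.   2.5  6.5] w 0.159 gf 30.004628598690033
[-3.14   0.139  2.842]
[-0.451, 1.424, 0.061, -0.003, -0.0, -0.022],
[-0.482, 1.414, 0.066, -0.003, -0.0, -0.022],
[-0.513, 1.403, 0.07, -0.003, -0.0, -0.022],
[-0.543, 1.391, 0.074, -0.003, -0.0, -0.022],
[-0.574, 1.379, 0.079, -0.003, -0.0, -0.022],
[-0.604, 1.365, 0.083, -0.003, -0.0, -0.022],
[-0.633, 1.352, 0.087, -0.003, -0.0, -0.022],
[-0.662, 1.337, 0.092, -0.003, -0.0, -0.022]
--
[-0.691, 1.322, 0.096, -0.003, -0.0, -0.022],
[-0.72, 1.306, 0.1, -0.003, -0.0, -0.022],
[-0.748, 1.29, 0.104, -0.003, -0.0, -0.022],
[-0.776, 1.273, 0.108, -0.003, -0.0, -0.022],
[-0.804, 1.256, 0.112, -0.003, -0.0, -0.022],
[-0.831, 1.237, 0.116, -0.003, -0.0, -0.022],
[-0.858, 1.219, 0.12, -0.003, -0.0, -0.022],
[-0.884, 1.199, 0.124, -0.003, -0.0, -0.022]
--

dist/row 14.951629758047503 turn/row 0.022035803439549646
```

>>> {"name": "drive_tool", "arguments": {"motion": [[-0.45,1.42,0.06,-0.003,0,-0.022],[-0.48,1.41,0.07,-0.003,0,-0.022],[-0.51,1.4,0.07,-0.003,0,-0.022],[-0.54,1.39,0.07,-0.003,0,-0.022],[-0.57,1.38,0.08,-0.003,0,-0.022],[-0.6,1.37,0.08,-0.003,0,-0.022],[-0.63,1.35,0.09,-0.003,0,-0.022],[-0.66,1.34,0.09,-0.003,0,-0.022]], "force": 45}}

```text
time_s: 12.58
tool_pos: [436.0, -137.6, 44.3]
tool_rot: [-3.139, 0.138, 3.019]
contact_force: [-3.3, -5.5, 8.7]
grip_width: 0.155
grip_force: 45.0
```

>>> {"name": "drive_tool", "arguments": {"motion": [[-0.69,1.32,0.1,-0.003,0,-0.022],[-0.72,1.31,0.1,-0.003,0,-0.022],[-0.75,1.29,0.1,-0.003,0,-0.022],[-0.78,1.27,0.11,-0.003,0,-0.022],[-0.8,1.26,0.11,-0.003,0,-0.022],[-0.83,1.24,0.12,-0.003,0,-0.022],[-0.86,1.22,0.12,-0.003,0,-0.022],[-0.88,1.2,0.12,-0.003,0,-0.022]]}}

```text
time_s: 13.58
tool_pos: [504.3, -39.7, 44.3]
tool_rot: [-3.138, 0.138, -3.087]
contact_force: [-3.4, -8.0, 13.3]
grip_width: 0.157
grip_force: 45.1
```

```bash
python3 - <<'E'
from h import *
np.set_printoptions(precision=3,suppress=True)
s=st();print(s['tool_rot'])
t=camera('top');save(t,'t3.png',(180,100,330,220),5)
print(tip_of(t,'handle')[:3])
c=[proj(t,sw(x,y,75)) for x,y in((-88,-50),(-88,50),(12,50),(12,-50))];print('pred corners crop',[((u-[180,100])*5).round(0).tolist() for u in c])
E
```

```text
t 13.57 tcp [504.3 -39.7  44.3] shelf [-115.8    0.6   44.3] j [ 0.34  0.25 -0.75  0.1  -0.44 -1.94] F [-3.4 -8.  13.3] w 0.157 gf 45.05075454711914
[-3.138  0.138 -3.087]
[{'xy': [0.7619, 0.6693], 'score': 0.97}, {'xy': [0.4287, 0.6617], 'score': 0.9}, {'xy': [0.5197, 0.493], 'score': 0.86}]
pred corners crop [[499.0, 410.0], [355.0, 414.0], [352.0, 270.0], [495.0, 267.0]]
```

View pics/t3.png

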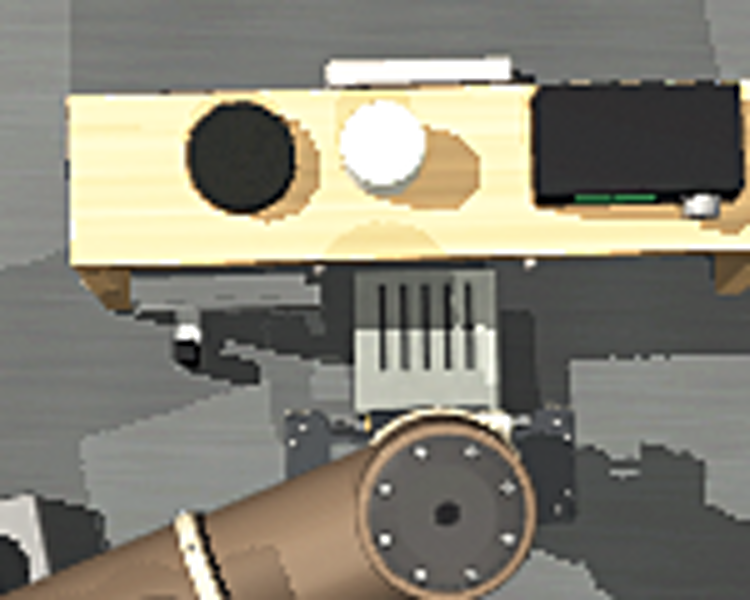

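The crop shows the module aligned with the bay: left edge at x = 355, right at 497, centred between the flare tips at (318,270) and (530,263). The latch tip at (325,288) is clear of it.

>>> {"name": "drive_tool", "arguments": {"motion": [[-0.8,0,0.11,0,0,0],[-1.2,0,0.17,0,0,0],[-1.2,0,0.17,0,0,0],[-1.2,0,0.17,0,0,0],[-1.2,0,0.17,0,0,0],[-1.2,0,0.17,0,0,0],[-1.0,0,0.14,0,0,0],[-0.7,0,0.1,0,0,0]]}}

```text
time_s: 14.68
tool_pos: [587.7, -35.6, 44.1]
tool_rot: [-3.138, 0.134, -3.087]
contact_force: [-17.0, 0.1, 25.0]
grip_width: 0.157
grip_force: 45.0
```

```bash
python3 - <<'E'
from h import *
np.set_printoptions(precision=3,suppress=True)
s=st();print(s['tool_rot'],s['joints'])
E
```

```text
t 14.68 tcp [587.7 -35.6  44.1] shelf [-32.3   0.4  44.1] j [ 0.29  0.36 -0.55  0.07 -0.53 -1.87] F [-17.    0.1  25. ] w 0.157 gf 45.023987752704286
[-3.138  0.134 -3.087] [ 0.293  0.362 -0.555  0.071 -0.526 -1.869]
```

>>> {"name": "drive_tool", "arguments": {"motion": [[0,0,0,0,0,0],[0,0,0,0,0,0],[0,0,0,0,0,0],[1.0,0,-0.14,0,0,0],[3.0,0,-0.4,0,0,0],[3.0,0,-2,0,0,0],[2.0,0,-4,0,0,0],[1.0,0,-4,0,0,0]], "gripper": 5}}

```text
time_s: 15.68
tool_pos: [474.3, -40.8, 134.4]
tool_rot: [-3.139, 0.136, -3.086]
contact_force: [1.2, 0.5, 0.8]
grip_width: 0.572
grip_force: 0.0
```

```bash
cat > path.py <<'E'
from fk2 import *
P=np.load('P.npy')
def pushR(h,T,flat=True):
    z=R.from_euler('z',3,degrees=True).apply([np.sin(np.radians(T))*np.cos(np.radians(h)),np.sin(np.radians(T))*np.sin(np.radians(h)),-np.cos(np.radians(T))])
    xs=R.from_euler('z',3,degrees=True).apply([1,0,0])
    y=np.cross(z,xs);y/=np.linalg.norm(y);y=y if y[1]>0 else -y
    return R.from_matrix(np.c_[np.cross(y,z),y,z])
def clear(Rr,tip): # body pts in shelf frame above z 185 -> max x
    M_=(R.from_euler('z',-3,degrees=True)*Rr).as_matrix();gp=np.array(tip)-M_[:,2]*19
    B=np.array([gp-M_[:,2]*d+M_[:,0]*sx+M_[:,1]*sy for d in np.linspace(47,250,60) for sx in(-39,0,39) for sy in(-96,-48,0,48,96)])
    up=B[B[:,2]>185];return up[:,0].max().round(),B[:,2].min().round(),B[B[:,2]<70][:,1].round().tolist()[:0]
def chain(p1,R1,n,q0):
    s=read_state();p0=np.array(s['tool_pos']);R0=R.from_matrix(Rm(s['tool_rot']));return seg(p0,R0,p1,R1,n,q0)
def seg(p0,R0,p1,R1,n,q0):
    rv=(R0.inv()*R1).as_rotvec();q=np.array(q0);mx=0;cm=0
    for i in range(1,n+1):
        z,c=ik(p0+(np.array(p1)-p0)*i/n,R0*R.from_rotvec(rv*i/n),P,q);mx=max(mx,np.abs(z-q).max());cm=max(cm,c);q=z
    print('end q',q.round(2),'max dq/row',round(mx,2),'worst cost',round(cm,3));return q
E
python3 - <<'E'
from path import *
s=st();q=np.array(s['joints']);p0=np.array(s['tool_pos']);R0=R.from_matrix(Rm(s['tool_rot']))
for h,T in((15,42),(20,42),(20,48),(25,45)):
    Q=pushR(h,T);tip=[-55,0,60];print(h,T,clear(Q,[14,0,24]),(R0.inv()*Q).magnitude().round(2))
    p1=sw(-75,0,90)-Q.as_matrix()[:,2]*17
    q1=seg(p0,R0,p1,Q,12,q)
    p2=sw(-60,0,24)-Q.as_matrix()[:,2]*17;q2=seg(p1,Q,p2,Q,4,q1)
    q3=seg(p2,Q,sw(16,0,24)-Q.as_matrix()[:,2]*17,Q,8,q2)
E
```

```text
t 15.68 tcp [474.3 -40.8 134.4] shelf [-145.8    1.2  134.4] j [ 0.36  0.06 -0.7   0.07 -0.69 -1.93] F [1.2 0.5 0.8] w 0.572 gf 0.0Traceback (most recent call last):
  File "<stdin>", line 4, in <module>
AttributeError: 'float' object has no attribute 'round'
```

```bash
python3 - <<'E'
from path import *
s=read_state();q=np.array(s['joints']);p0=np.array(s['tool_pos']);R0=R.from_matrix(Rm(s['tool_rot']))
for h,T in((15,42),(20,42),(20,48),(25,45)):
    Q=pushR(h,T);print(h,T,clear(Q,[14,0,24]),round((R0.inv()*Q).magnitude(),2))
    p1=sw(-75,0,90)-Q.as_matrix()[:,2]*17
    q1=seg(p0,R0,p1,Q,12,q)
    p2=sw(-60,0,24)-Q.as_matrix()[:,2]*17;q2=seg(p1,Q,p2,Q,4,q1)
    q3=seg(p2,Q,sw(16,0,24)-Q.as_matrix()[:,2]*17,Q,8,q2)
E
```

```text
15 42 (np.float64(-57.0), np.float64(27.0), []) 0.61
end q [-0.04  0.11 -0.61 -1.   -0.28 -0.66] max dq/row 0.35 worst cost 0.0
end q [-0.24  0.29 -0.56 -1.38 -0.37 -0.12] max dq/row 0.14 worst cost 0.0
end q [-0.13  0.36 -0.43 -1.26 -0.31 -0.33] max dq/row 0.03 worst cost 0.0
20 42 (np.float64(-49.0), np.float64(21.0), []) 0.62
end q [-0.12  0.13 -0.57 -1.04 -0.4  -0.62] max dq/row 0.24 worst cost 0.0
end q [-0.26  0.3  -0.54 -1.32 -0.44 -0.21] max dq/row 0.1 worst cost 0.0
end q [-0.16  0.37 -0.41 -1.23 -0.39 -0.38] max dq/row 0.02 worst cost 0.0
20 48 (np.float64(-64.0), np.float64(9.0), []) 0.73
end q [-0.33  0.17 -0.57 -1.33 -0.54 -0.24] max dq/row 0.27 worst cost 0.0
end q [-0.44  0.36 -0.57 -1.56 -0.59  0.13] max dq/row 0.1 worst cost 0.0
end q [-0.33  0.41 -0.44 -1.51 -0.52 -0.02] max dq/row 0.02 worst cost 0.0
25 45 (np.float64(-49.0), np.float64(10.0), []) 0.69
end q [-0.27  0.17 -0.53 -1.17 -0.56 -0.46] max dq/row 0.2 worst cost 0.0
end q [-0.36  0.34 -0.52 -1.37 -0.57 -0.14] max dq/row 0.08 worst cost 0.0
end q [-0.27  0.4  -0.39 -1.32 -0.52 -0.29] max dq/row 0.02 worst cost 0.0
```

```bash
python3 - <<'E'
from path import *
s=read_state();q=np.array(s['joints']);p0=np.array(s['tool_pos']);R0=R.from_matrix(Rm(s['tool_rot']))
Q=pushR(20,38);print(clear(Q,[14,0,30]),Q.as_matrix().round(3).tolist())
p1=sw(-75,0,80)-Q.as_matrix()[:,2]*17
q1=seg(p0,R0,p1,Q,16,q)
p2=sw(-60,0,30)-Q.as_matrix()[:,2]*17;q2=seg(p1,Q,p2,Q,4,q1)
q3=seg(p2,Q,sw(16,0,30)-Q.as_matrix()[:,2]*17,Q,8,q2)
plan(p1,Q,16);print('next shift',Q.inv().apply(p2-p1)/10,'fwd 1cm',Q.inv().apply(sw(10,0,0)-O)/10)
E
```

```text
(np.float64(-34.0), np.float64(35.0), []) [[-0.822, -0.051, 0.567], [0.106, 0.965, 0.241], [-0.559, 0.258, -0.788]]
end q [-0.01  0.14 -0.59 -0.86 -0.33 -0.84] max dq/row 0.16 worst cost 0.0
end q [-0.11  0.27 -0.54 -1.08 -0.35 -0.53] max dq/row 0.08 worst cost 0.0
end q [-0.04  0.35 -0.42 -0.98 -0.32 -0.69] max dq/row 0.02 worst cost 0.0
[-0.343, -0.03, 0.306, -0.015, -0.03, 0.006],
[-0.333, -0.033, 0.315, -0.015, -0.03, 0.006],
[-0.324, -0.035, 0.325, -0.015, -0.03, 0.006],
[-0.315, -0.038, 0.334, -0.015, -0.03, 0.006],
[-0.305, -0.042, 0.342, -0.015, -0.03, 0.006],
[-0.295, -0.045, 0.351, -0.015, -0.03, 0.006],
[-0.284, -0.049, 0.358, -0.015, -0.03, 0.006],
[-0.274, -0.053, 0.366, -0.015, -0.03, 0.006]
--
[-0.263, -0.057, 0.373, -0.015, -0.03, 0.006],
[-0.252, -0.061, 0.38, -0.015, -0.03, 0.006],
[-0.241, -0.065, 0.386, -0.015, -0.03, 0.006],
[-0.23, -0.07, 0.392, -0.015, -0.03, 0.006],
[-0.219, -0.075, 0.398, -0.015, -0.03, 0.006],
[-0.207, -0.079, 0.403, -0.015, -0.03, 0.006],
[-0.195, -0.084, 0.408, -0.015, -0.03, 0.006],
[-0.184, -0.09, 0.412, -0.015, -0.03, 0.006]
--

dist/row 4.601187975146868 turn/row 0.03421905608342315
next shift [ 1.57112068 -1.29078787  4.80785259] fwd 1cm [-8.15659300e-01  4.08135258e-16  5.78532545e-01]
```

>>> {"name": "drive_tool", "arguments": {"motion": [[-0.34,-0.03,0.31,-0.015,-0.03,0.006],[-0.33,-0.03,0.32,-0.015,-0.03,0.006],[-0.32,-0.035,0.33,-0.015,-0.03,0.006],[-0.315,-0.04,0.33,-0.015,-0.03,0.006],[-0.305,-0.04,0.34,-0.015,-0.03,0.006],[-0.295,-0.045,0.35,-0.015,-0.03,0.006],[-0.285,-0.05,0.36,-0.015,-0.03,0.006],[-0.275,-0.05,0.37,-0.015,-0.03,0.006]], "gripper": 0}}

```text
time_s: 16.68
tool_pos: [506.5, -41.2, 113.3]
tool_rot: [3.006, 0.375, 3.131]
contact_force: [-0.3, -0.4, -0.5]
grip_width: 0.008
grip_force: 0.0
```

>>> {"name": "drive_tool", "arguments": {"motion": [[-0.26,-0.06,0.37,-0.015,-0.03,0.006],[-0.25,-0.06,0.38,-0.015,-0.03,0.006],[-0.24,-0.065,0.39,-0.015,-0.03,0.006],[-0.23,-0.07,0.39,-0.015,-0.03,0.006],[-0.22,-0.075,0.4,-0.015,-0.03,0.006],[-0.21,-0.08,0.4,-0.015,-0.03,0.006],[-0.2,-0.085,0.41,-0.015,-0.03,0.006],[-0.18,-0.09,0.41,-0.015,-0.03,0.006]]}}

```text
time_s: 17.68
tool_pos: [537.4, -41.6, 93.1]
tool_rot: [2.833, 0.599, 3.019]
contact_force: [-0.1, -0.8, -0.8]
grip_width: 0.005
grip_force: 0.0
```

```bash
python3 - <<'E'
from path import *
s=st();Q=pushR(20,38);plan(sw(-62,0,30)-Q.as_matrix()[:,2]*17,Q,4)
w=camera('wrist');t=camera('top');print([(np.array(q['xy'])*W,q['score']) for q in tip_of(t,'handle')[:3]])
save(w,'w3.png',s=1.3)
E
```

```text
t 17.68 tcp [537.4 -41.6  93.1] shelf [-82.9  -3.   93.1] j [-0.    0.14 -0.59 -0.86 -0.32 -0.84] F [-0.1 -0.8 -0.8] w 0.005 gf 0.0
[0.473, -0.327, 1.135, -0.001, 0.001, 0.002],
[0.471, -0.329, 1.135, -0.001, 0.001, 0.002],
[0.469, -0.331, 1.135, -0.001, 0.001, 0.002],
[0.467, -0.333, 1.136, -0.001, 0.001, 0.002],

dist/row 12.72294415870262 turn/row 0.0021991682244233866
[(array([263.8848, 164.3136]), 0.79), (array([309.9136, 268.1088]), 0.77), (array([389.2224, 255.2832]), 0.6)]
```

View pics/w3.png

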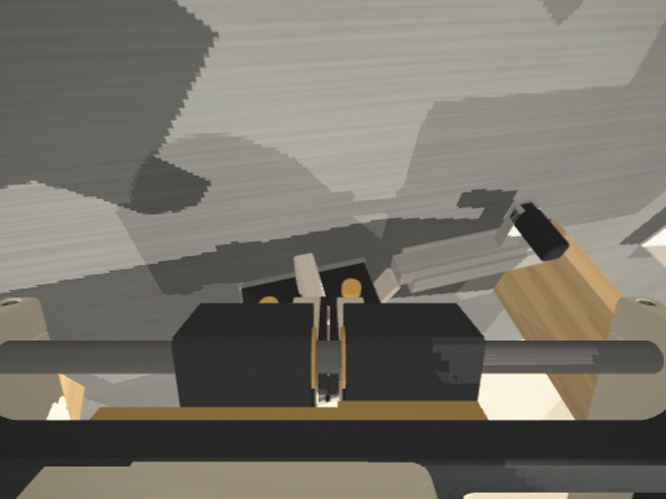

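Wrist view: the handle is at (307,272), centred in the mouth ahead of the closed fingertips. The latch is open, with its tip at (392,272) and knob at (540,230), clear of the module.

>>> {"name": "drive_tool", "arguments": {"motion": [[0.47,-0.33,1.13,0,0,0],[0.47,-0.33,1.13,0,0,0],[0.47,-0.33,1.13,0,0,0],[0.47,-0.33,1.13,0,0,0],[0,0,0,0,0,0]]}}

```text
time_s: 18.45
tool_pos: [548.0, -42.4, 42.7]
tool_rot: [2.834, 0.595, 3.019]
contact_force: [-0.3, 0.5, 0.1]
grip_width: 0.004
grip_force: 0.0
```

>>> {"name": "drive_tool", "arguments": {"motion": [[-0.73,0,0.52,0,0,0],[-0.73,0,0.52,0,0,0],[-0.73,0,0.52,0,0,0],[-0.73,0,0.52,0,0,0],[-0.73,0,0.52,0,0,0],[-0.73,0,0.52,0,0,0],[-0.6,0,0.43,0,0,0],[-0.4,0,0.28,0,0,0]]}}

```text
time_s: 19.45
tool_pos: [615.0, -38.3, 43.8]
tool_rot: [2.833, 0.598, 3.019]
contact_force: [-5.5, -0.6, 3.6]
grip_width: 0.004
grip_force: 2.7
```

```bash
python3 - <<'E'
from path import *
s=st();M_=Rm(s['tool_rot']);print('tip',ws(s['tool_pos']+M_[:,2]*17),'lead',ws(s['tool_pos']+M_[:,2]*17-M_[:,0]*9.5))
E
```

```text
t 19.45 tcp [615.  -38.3  43.8] shelf [-5.2 -3.7 43.8] j [-0.04  0.33 -0.44 -0.99 -0.32 -0.67] F [-5.5 -0.6  3.6] w 0.004 gf 2.6583208981901407
tip [ 4.65644723 -0.23353045 30.42869444] lead [12.3902535  -1.59707304 35.77462675]
```

>>> {"name": "drive_tool", "arguments": {"motion": [[-0.2,0,0.14,0,0,0],[-0.2,0,0.14,0,0,0],[-0.16,0,0.11,0,0,0],[0,0,0,0,0,0]]}}

```text
time_s: 19.95
tool_pos: [621.7, -38.2, 43.9]
tool_rot: [2.833, 0.598, 3.019]
contact_force: [-3.6, -0.7, 1.8]
grip_width: 0.006
grip_force: 1.8
```

>>> {"name": "drive_tool", "arguments": {"motion": [[-0.12,0,0.08,0,0,0],[0,0,0,0,0,0]]}}

```text
time_s: 20.2
tool_pos: [623.1, -38.2, 43.9]
tool_rot: [2.834, 0.598, 3.019]
contact_force: [-3.6, -0.1, 2.5]
grip_width: 0.005
grip_force: 2.0
```

>>> {"name": "drive_tool", "arguments": {"motion": [[-0.08,0,0.06,0,0,0],[0,0,0,0,0,0]]}}

```text
time_s: 20.45
tool_pos: [624.1, -38.1, 43.9]
tool_rot: [2.834, 0.598, 3.019]
contact_force: [-3.6, -0.1, 3.2]
grip_width: 0.003
grip_force: 2.2
```

```bash
python3 - <<'E'
from path import *
s=st();M_=Rm(s['tool_rot']);print('lead',ws(s['tool_pos']+M_[:,2]*17-M_[:,0]*9.5))
E
```

```text
t 20.45 tcp [624.1 -38.1  43.9] shelf [ 3.9 -4.  43.9] j [-0.04  0.34 -0.43 -0.98 -0.31 -0.69] F [-3.6 -0.1  3.2] w 0.003 gf 2.185312081128359
lead [21.5153133  -1.9208836  35.88267429]
```

>>> {"name": "drive_tool", "arguments": {"motion": [[-0.1,0,0.07,0,0,0],[0,0,0,0,0,0]]}}

```text
time_s: 20.7
tool_pos: [625.2, -38.1, 43.9]
tool_rot: [2.834, 0.598, 3.019]
contact_force: [-6.2, -0.9, 3.2]
grip_width: 0.002
grip_force: 2.8
```

>>> {"name": "drive_tool", "arguments": {"motion": [[-0.1,0,0.07,0,0,0],[0,0,0,0,0,0]]}}

```text
time_s: 20.95
tool_pos: [625.5, -38.0, 43.7]
tool_rot: [2.833, 0.597, 3.019]
contact_force: [-9.2, -1.2, 6.6]
grip_width: 0.002
grip_force: 5.0
```

>>> {"name": "drive_tool", "arguments": {"motion": [[-0.1,0,0.07,0,0,0],[0,0,0,0,0,0]]}}

```text
time_s: 21.2
tool_pos: [625.7, -37.8, 43.4]
tool_rot: [2.833, 0.596, 3.019]
contact_force: [-14.5, -2.1, 10.8]
grip_width: 0.003
grip_force: 7.3
```

>>> {"name": "drive_tool", "arguments": {"motion": [[0.8,0,-0.58,0,0,0],[2.4,0,-1.7,0,0,0],[2.4,0,-1.7,0,0,0],[0,0,-3,0,0,0],[0,0,-4,0,0,0]], "gripper": 5}}

```text
time_s: 21.82
tool_pos: [519.3, -58.9, 99.2]
tool_rot: [2.834, 0.598, 3.018]
contact_force: [0.0, -0.6, 0.3]
grip_width: 0.512
grip_force: 0.0
```

```bash
python3 - <<'E'
from path import *
s=st();q=np.array(s['joints']);Q=Rt(3,15);p1=tcp(sw(-38.5,168.5,44),Q,100)
chain(p1,Q,16,q);plan(p1,Q,16)
w=camera('wrist');t=camera('top');sc=camera('scene')
c=sw(28,0,52)
for p in(w,t,sc):
    print([(np.round(np.array(z['xy'])*W,1).tolist(),round(z['score'],2)) for z in tip_of(p,'handle')[:4]],proj(p,c))
save(sc,'s4.png',(180,150,340,290),5);
E
```

```text
t 21.82 tcp [519.3 -58.9  99.2] shelf [-101.8  -19.3   99.2] j [-0.06  0.11 -0.6  -0.86 -0.36 -0.81] F [ 0.  -0.6  0.3] w 0.512 gf 0.0
end q [ 0.67  0.14 -0.7   0.3  -0.54 -2.43] max dq/row 0.35 worst cost 0.907
[-0.161, 1.198, 0.183, 0.014, 0.022, -0.007],
[-0.173, 1.199, 0.162, 0.014, 0.022, -0.007],
[-0.185, 1.2, 0.141, 0.014, 0.022, -0.007],
[-0.196, 1.201, 0.119, 0.014, 0.022, -0.007],
[-0.206, 1.201, 0.098, 0.014, 0.022, -0.007],
[-0.216, 1.201, 0.076, 0.014, 0.022, -0.007],
[-0.226, 1.2, 0.053, 0.014, 0.022, -0.007],
[-0.235, 1.199, 0.031, 0.014, 0.022, -0.007]
--
[-0.244, 1.198, 0.008, 0.014, 0.022, -0.007],
[-0.252, 1.196, -0.014, 0.014, 0.022, -0.007],
[-0.259, 1.194, -0.037, 0.014, 0.022, -0.007],
[-0.266, 1.192, -0.06, 0.014, 0.022, -0.007],
[-0.273, 1.189, -0.084, 0.014, 0.022, -0.007],
[-0.278, 1.186, -0.107, 0.014, 0.022, -0.007],
[-0.284, 1.182, -0.13, 0.014, 0.022, -0.007],
[-0.289, 1.178, -0.153, 0.014, 0.022, -0.007]
--

dist/row 12.226152691575246 turn/row 0.027378939057616472
[([258.6, 265.2], 0.83)] [258.22969855 263.31916412]
[([310.1, 262.9], 0.82), ([387.7, 256.0], 0.77), ([221.5, 255.0], 0.75), ([139.1, 155.4], 0.67)] [264.44993685 150.19555421]
[([304.7, 165.3], 0.92), ([137.8, 144.8], 0.84), ([220.2, 151.3], 0.65), ([234.9, 232.2], 0.63)] [235.24168271 228.50346379]
```

View pics/s4.png

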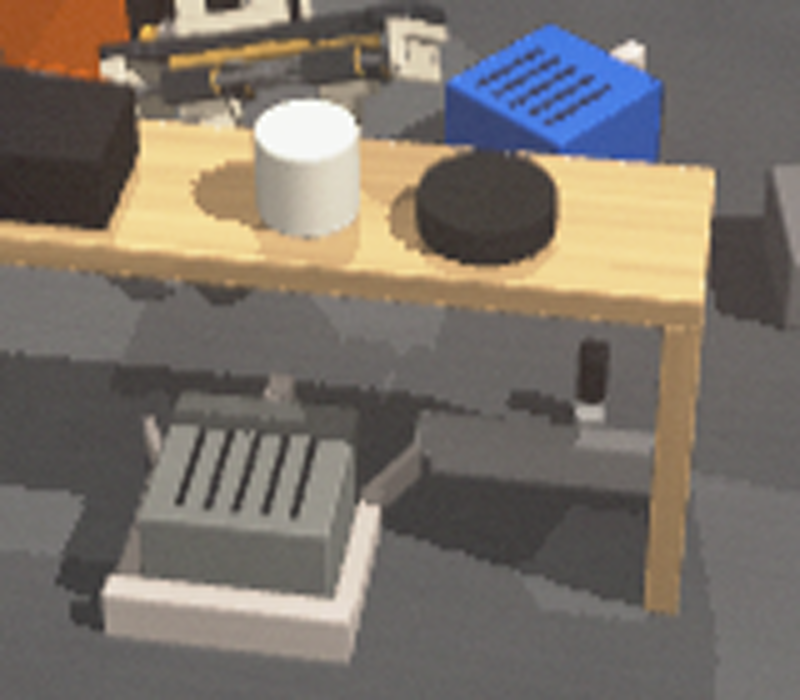

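Scene crop: the module sits flat between the rails with its rear against the stop at (230,600). The latch is still open, knob at (593,370). The network's handle pixel matches the home prediction within 2 px.

>>> {"name": "drive_tool", "arguments": {"motion": [[-0.16,1.2,0.18,0.014,0.022,-0.007],[-0.17,1.2,0.16,0.014,0.022,-0.007],[-0.18,1.2,0.14,0.014,0.022,-0.007],[-0.2,1.2,0.12,0.014,0.022,-0.007],[-0.21,1.2,0.1,0.014,0.022,-0.007],[-0.22,1.2,0.08,0.014,0.022,-0.007],[-0.23,1.2,0.05,0.014,0.022,-0.007],[-0.235,1.2,0.03,0.014,0.022,-0.007]], "gripper": 5}}

```text
time_s: 23.12
tool_pos: [534.1, 21.8, 119.1]
tool_rot: [2.994, 0.439, 3.123]
contact_force: [-0.4, -0.5, 0.5]
grip_width: 0.572
grip_force: 0.0
```

>>> {"name": "drive_tool", "arguments": {"motion": [[-0.24,1.2,0.01,0.014,0.022,-0.007],[-0.25,1.2,-0.01,0.014,0.022,-0.007],[-0.26,1.19,-0.04,0.014,0.022,-0.007],[-0.27,1.19,-0.06,0.014,0.022,-0.007],[-0.27,1.19,-0.08,0.014,0.022,-0.007],[-0.28,1.19,-0.11,0.014,0.022,-0.007],[-0.28,1.18,-0.13,0.014,0.022,-0.007],[-0.29,1.18,-0.15,0.014,0.022,-0.007]]}}

```text
time_s: 24.12
tool_pos: [548.1, 117.4, 140.0]
tool_rot: [3.131, 0.268, -3.086]
contact_force: [0.1, -0.0, 0.4]
grip_width: 0.569
grip_force: 0.0
```

```bash
python3 - <<'E'
from path import *
s=st();Q=Rt(3,15)
w=camera('wrist');z=tip_of(w,'latch_knob');print(z[:2])
if z: print(ws(onz(w,np.array(z[0]['xy'])*W,44)))
p1=tcp(sw(-38,169,44),Q,0);chain(p1,Q,8,s['joints']);plan(p1,Q,8)
E
```

```text
t 24.12 tcp [548.1 117.4 140. ] shelf [-63.8 155.3 140. ] j [ 0.64  0.13 -0.71  0.28 -0.52 -2.38] F [ 0.1 -0.   0.4] w 0.569 gf 0.0
[{'xy': [0.5182, 0.5237], 'score': 0.64}]
[-36.41844367 168.73528112  44.        ]
end q [ 0.58  0.31 -0.85  0.63 -0.22 -2.7 ] max dq/row 0.1 worst cost 0.0
[0.023, 0.144, 1.272, 0.002, 0.001, 0.001],
[0.022, 0.145, 1.272, 0.002, 0.001, 0.001],
[0.021, 0.147, 1.272, 0.002, 0.001, 0.001],
[0.019, 0.149, 1.272, 0.002, 0.001, 0.001],
[0.018, 0.151, 1.272, 0.002, 0.001, 0.001],
[0.017, 0.153, 1.271, 0.002, 0.001, 0.001],
[0.016, 0.155, 1.271, 0.002, 0.001, 0.001],
[0.015, 0.157, 1.271, 0.002, 0.001, 0.001]
--

dist/row 12.807220685229826 turn/row 0.0019046178616276778
```

>>> {"name": "drive_tool", "arguments": {"motion": [[0.02,0.6,1.27,0.002,0.001,0.001],[0.02,0.6,1.27,0.002,0.001,0.001],[0.02,0,1.27,0.002,0.001,0.001],[0.02,0,1.27,0.002,0.001,0.001],[0.02,0,1.27,0.002,0.001,0.001],[0.02,0,1.27,0.002,0.001,0.001],[0.02,0,1.27,0.002,0.001,0.001],[0.02,0,1.27,0.002,0.001,0.001]]}}

```text
time_s: 25.22
tool_pos: [572.5, 130.9, 41.9]
tool_rot: [-3.14, 0.262, -3.095]
contact_force: [0.2, 0.2, 0.2]
grip_width: 0.569
grip_force: 0.0
```

>>> {"name": "drive_tool", "arguments": {"motion": [[0,0,0,0,0,0],[0,0,0,0,0,0],[0,0,0,0,0,0],[0,0,0,0,0,0],[0,0,0,0,0,0],[0,0,0,0,0,0]], "gripper": 0, "force": 25}}

```text
time_s: 25.98
tool_pos: [572.9, 131.2, 43.6]
tool_rot: [-3.14, 0.264, -3.094]
contact_force: [-2.2, 0.5, 4.5]
grip_width: 0.182
grip_force: 25.0
```

>>> {"name": "drive_tool", "arguments": {"motion": [[0,-0.7,0,0,0,0],[0,-1.2,0,0,0,0],[0,-1.4,0,0,0,0],[0,-1.4,0,0,0,0],[0,-1.4,0,0,0,0],[0,-1.2,0,0,0,0],[0,-1.1,0,0,0,0],[0,-0.7,0,0,0,0]]}}

```text
time_s: 26.98
tool_pos: [577.9, 39.8, 43.6]
tool_rot: [-3.14, 0.265, -3.095]
contact_force: [5.0, 2.6, -2.6]
grip_width: 0.179
grip_force: 25.0
```

```bash
python3 -c "
from h import *
st()"
```

```text
t 26.98 tcp [577.9  39.8  43.6] shelf [-38.2  76.2  43.6] j [ 0.43  0.3  -0.83  0.48 -0.22 -2.41] F [ 5.   2.6 -2.6] w 0.179 gf 24.999199211597443
```

Open end read 168.4, so the closed end should be about 73.5. I'll continue to the stop.

>>> {"name": "drive_tool", "arguments": {"motion": [[0,-0.25,0,0,0,0],[0,0,0,0,0,0]]}}

```text
time_s: 27.22
tool_pos: [578.0, 37.3, 43.6]
tool_rot: [-3.14, 0.264, -3.095]
contact_force: [7.2, -1.1, -2.9]
grip_width: 0.182
grip_force: 25.0
```

>>> {"name": "drive_tool", "arguments": {"motion": [[0,-0.2,0,0,0,0],[0,0,0,0,0,0]]}}

```text
time_s: 27.48
tool_pos: [578.1, 36.5, 43.7]
tool_rot: [-3.141, 0.265, -3.094]
contact_force: [3.1, 7.8, -2.3]
grip_width: 0.183
grip_force: 25.0
```

>>> {"name": "drive_tool", "arguments": {"motion": [[0,-0.15,0,0,0,0],[0,0,0,0,0,0]]}}

```text
time_s: 27.72
tool_pos: [578.2, 36.4, 43.7]
tool_rot: [3.141, 0.266, -3.092]
contact_force: [-3.6, 16.4, 0.3]
grip_width: 0.183
grip_force: 25.0
```

>>> {"name": "drive_tool", "arguments": {"motion": [[0,0,0,0,0,0],[0,0,0,0,0,0],[0,0,0,0,0,0]], "gripper": 5}}

```text
time_s: 28.1
tool_pos: [576.4, 33.0, 42.9]
tool_rot: [-3.139, 0.262, -3.096]
contact_force: [0.4, 0.1, -1.6]
grip_width: 0.461
grip_force: 0.0
```

>>> {"name": "drive_tool", "arguments": {"motion": [[0,0,-1,0,0,0],[0,0,-3,0,0,0],[0,0,-4,0,0,0],[0,0,-4,0,0,0],[0,0,-3,0,0,0],[0,0,0,0,0,0]]}}

```text
time_s: 28.85
tool_pos: [538.7, 32.5, 190.7]
tool_rot: [-3.141, 0.267, -3.096]
contact_force: [0.3, -0.1, -0.7]
grip_width: 0.572
grip_force: 0.0
```

```bash
python3 - <<'E'
from h import *
s=st();w=camera('wrist');sc=camera('scene')
for n,X in(('latch_knob',sw(-37,75,44)),('handle',sw(28,0,52))):
    z=tip_of(w,n);print(n,[np.array(q['xy'])*W for q in z[:2]],proj(w,X))
    if z: print(ws(onz(w,np.array(z[0]['xy'])*W,X[2])))
save(sc,'s5.png',(180,150,340,290),5)
E
```

```text
t 28.85 tcp [538.7  32.5 190.7] shelf [-77.7  70.9 190.7] j [ 0.5   0.03 -0.64  0.19 -0.66 -2.16] F [ 0.3 -0.1 -0.7] w 0.572 gf 0.0
latch_knob [array([253.696 , 186.3168])] [255.98207233 186.06467483]
[-36.69637692  72.46572485  44.        ]
handle [array([197.4784, 238.8096])] [194.10107821 236.24637261]
[32.09658049  3.62494443 52.        ]
```

View pics/s5.png

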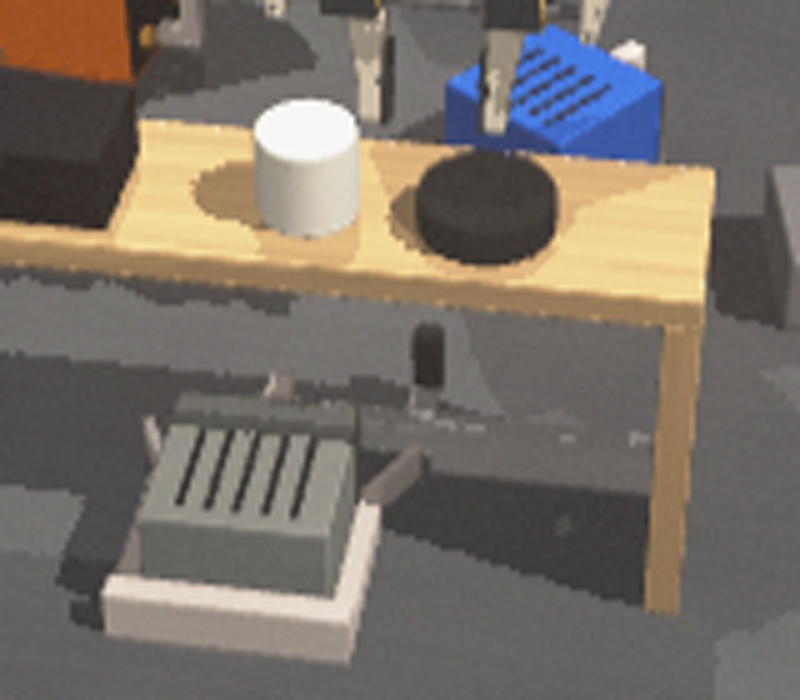

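The scene crop shows the module still home against the stop and the latch closed, knob at (428,355). The gripper is clear of everything, so I'm handing the job in.

```bash
python3 -c "
from cell import *
print(sign_off())"
```

```text
the job is handed in; nothing more can be done
None
```

The grey module is fully home against the back stop, handle facing out, and the latch bar is slid across to its closed stop; I handed the job in at about 29 s, with the gripper clear of everything and the meter, parts bin and pliers left untouched.

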